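# Make up a breakfast tray and hold the clip open on its meal card

### The job

Make up the breakfast tray on the canteen table: lift the tan mug by its handle, set it down (do not drop it) upright in the tray's round cup well and let go, then take the blue spring clip off its parking stand by squeezing its two handles together. Bring it, held squeezed, down over the middle of the upright meal card's top edge so that its jaws gape on both sides of the card, a good 15 mm of card between them and neither jaw touching it, and finish there still squeezing and holding the clip wide open for a colleague to slip in the diet ticket. Leave everything else where it is.

Things in the scene. Friction and masses are not known exactly. Their poses are not given: they have to be found in the camera images.
- mug_mid (a point): the loose tan mug with one strap handle, 80 mm in diameter and 90 mm high, wall 4 mm, about 180 g, empty; this point is on its axis half-way up, 45 mm above its underside; z up along the axis, the handle lies toward its own -x
- mug_handle (a point): in the tan mug's D-shaped strap handle, 66 mm from the mug's axis toward its -x, 60 mm above its underside; axes as the mug. Pinch it from above across its 12 mm width (the mug's y): upright bar 68.5 to 76.5 mm from the axis, 19 to 79 mm above the underside, joined to the mug by level straps 8 mm thick, the top one 71 to 79 mm up
- well (a point): centre of the floor of the round cup well on the fixed tan tray, 5 mm above the table; the well is 102 mm in inner diameter with a rim 10 mm high. The tray is 280 mm (its x) by 360 mm (its y), its edge 20 mm high; the well's centre is 35 mm toward -x and 85 mm toward +y of the tray's centre; same axes as the tray, z up
- clip_mid (a point): blue spring clip with white grip ribs, loose, about 80 g: the middle of its steel pivot barrel (11 mm thick). x along the pivot, y across the jaws (two mirror-image halves), z up to the handles. Two jaw plates 34 mm wide (x) reach to 45 mm below the pivot. At the start it is clamped on the fin of its stand, jaws down, its pivot 65 mm above the table
- jaw_l (a joint): how far each jaw of the clip has swung open, rad: 0 when it clamps a 4 mm plate, 0.27 fully open; both jaws move alike
- clipstand: grey fixed parking stand of the clip, 80 by 70 mm and 20 mm high, origin at the centre of its underside, with a steel fin 4 mm thick (y), 56 mm long (x), rising from 20 to 42 mm above the table, that the clip clamps; x along the fin, z up
- card_edge (a point): middle of the top edge of the cream meal card with a blue band, a stiff plate 90 mm wide (x), 4 mm thick (y), standing upright in a fixed grey foot in the tray's long rear bay, the foot 100 by 44 mm; the edge is 98 mm above the tray's floor, so 103 mm above the table; z up
- card: the same meal card with its foot; origin at the centre of the foot's underside
- mug: the tan mug, origin at the centre of its underside
- clip_grip (a point): point midway between the clip's two handles, 35 mm above the pivot: squeeze here from above, along the clip's y. The flat handles, 34 mm wide (x), rise from 8 to 52 mm above the pivot and lean outwards at rest: over their outer faces 33 mm at 20 mm above the pivot, 42 mm here, 51 mm at the top; fully squeezed they are upright, 24 mm over the outer faces
- clip: same clip, origin at its pivot. Squeezing the handles together across y opens the jaws: fully squeezed the gap between them is 28 mm at the tips (43 mm below the pivot), about 14 mm at 20 mm below it. The spring needs about 5 N at the handles to begin and 12 N to be fully open, where it meets a stop; 25 N does no harm
- brown_mug: bystander: dark brown mug, same shape as the tan one, origin under its centre; leave it
- carton: bystander: white and blue drink carton, 70 by 70 by 126 mm, origin under its centre; leave it
- cereal_box: bystander: upright brown cardboard box with an orange panel, 50 by 120 by 150 mm, origin under its centre; leave it
- shaker: bystander: steel shaker, 42 mm wide, 76 mm high, origin under its centre; leave it
- apple: bystander: red apple, 72 mm wide, 64 mm high, in the tray's front bay; leave it
- spoon: bystander: tan spoon 150 mm long, in the tray's front bay; leave it
Mind the look-alikes: they are no part of the job. What is shaped like the mug but yellow is not meant.

How it is judged:
On the way, in this order (a step that is already met when the one before it is completed fails the run):
1. the tan mug stands upright in the cup well, let go (horizontal distance between mug_mid and well below 0.014 m and z of mug_mid in the frame of well between 0.035 and 0.052 m and angle between mug_mid's own z axis and vertical below 0.1 rad and contact force between the fingers and mug below 0.1 N), for 0.3 s.
2. the clip is squeezed open and lifted clear of its stand (height (world z) of clip_mid above 0.11 m and value of joint jaw_l above 0.14 rad and contact force between the fingers and clip above 1.5 N and contact force between clip and clipstand below 0.1 N), for 0.1 s.
At the end, for the whole second after the job is handed in: Clip still held, jaws each open over 0.16 rad, within 10 deg of upright and of the card's line, centred within 22 mm along and 7 mm across the edge, pivot 8 to 30 mm above it (13 mm or more of card inside), at rest, not touching the card; tan mug upright, released, within 14 mm of the well's centre (all of step 1 and x of clip_mid in the frame of card_edge between -0.022 and 0.022 m and y of clip_mid in the frame of card_edge between -0.007 and 0.007 m and z of clip_mid in the frame of card_edge between 0.008 and 0.03 m and angle between the x axis of clip_mid and the x axis of card_edge, either way round below 0.17 rad and angle between clip_mid's own z axis and vertical below 0.17 rad and value of joint jaw_l above 0.16 rad and contact force between the fingers and clip above 1.5 N and contact force between clip and card below 0.3 N and linear speed of clip below 0.03 m/s); the arm keeps its last pose, push and grip.
It fails at once if a bystander (brown mug, carton, cereal box, shaker, apple or spoon) is moved by more than 30 mm (distance of any of brown_mug, carton, cereal_box, shaker, apple, spoon from where it was at the start of the episode above 0.03 m).
It fails at once if the tan mug is dropped or thrown (linear speed of mug above 0.7 m/s and contact force between the fingers and mug below 0.1 N).
It also fails if it takes over 72 s, if anything falls off the work surface, if the arm or the gripper's body presses on something with over 40 N, if the wrist force passes 120 N, or if a joint passes its speed limit or range.

### The arm

A 6-joint arm with a two-finger parallel gripper is mounted at the origin on the work surface. World frame = base frame: x ahead of the robot, y to its left, z up, the work surface at z = 0. Lengths are in m, angles in rad, forces in N, time in s.
With the tool pointing down it reaches from about 0.425 to 1.125 m from the base axis. Payload 14.9 kg.
Tool frame: the origin (TCP) lies midway between the tips of the shut fingers; the grasp point (between the pads) lies 19 mm behind it; z points along the fingers, x is the direction in which the jaws open and shut, and the axes are right-handed (so a half turn about z gives the same grasp; the last joint's range is limited). The gripper opens to 91 mm and grips with 3 to 60 N. Pads are 32 mm wide; open, the fingers measure 118 mm over their backs; the gripper's body (76 mm by 178 mm) begins 60 mm behind the grasp point.
Start: joints at [1.215, 0.379, 1.734, -0, 1.028, -0.033], TCP at [0.222, 0.664, 0.214] pointing down, gripper open.
Joint ranges: [-2.77, 2.77], [-0.74, 2.19], [0, 2.66], [-1.06, 4.2], [0.31, 2.87], [-3.08, 3.08]. Speed limits (rad/s): [1.89, 1.89, 2.39, 3.14, 3.14, 3.14].

### API

Orientations are given as [roll, pitch, yaw] about the fixed x, y, z axes, in that order (R = Rz(yaw) Ry(pitch) Rx(roll)).
In Python, from station import r gives the robot as it stands. The module is installed in compiled form; this text tells all that it offers.
- The arm moves only by the tool play_rows, never from a script. Its argument "targets" is a list of rows, each an object with "translation": the shift along the tool's x, y, z in m, a list of three; "turn": the turn about the tool's z in rad; "grip": the opening, from 0 (shut) to 1 (fully open). A call has 1 to 8 rows; each row shifts and turns the commanded pose from where the row before left it, along the tool's axes as they then stand; what a row does not reach is not made up. A row lasts 1/12 s, in which the tool goes at most 41.7 mm and 7.16 degrees, less where a joint would pass 70% of its speed; a pose out of reach is approached as far as the arm can. A call with a gripper value outside its range is refused whole. The fingers move at their own pace and stop on an object; "force" is the grip in N (left out, the last holds). Time passes only in rows, so rows that do not move let the fingers close. It gives the time, the measured TCP pose, the force and the opening at its end, in the units of the state.
- r.get_state(): the state, without advancing time (a new reading comes with each control period).
- r.read_camera(name): name is "scene" or "top"; returns (picture, depth): 420x560x3 uint8, red, green, blue; 420x560 float32, m along the optical axis (not along the pixel's ray), 0 where there is no reading.
- r.get_calibration(name): a dict with "fx", "fy", "cx", "cy" (pixels), "rvec" (rotation vector, rad) and "tvec" (3), from world to camera coordinates, as OpenCV has them. Camera axes: x right, y down, z forward; pixel columns grow to the right and rows downward; lengths in m; the calibration is good to about 2 mm. A picture is of the moment at which its call begins. get_calibration takes no time and is no camera call.
- r.sign_off(): hands the job in, once; it reports no verdict.
The state is a dict: "clock": time; "joints": joint angles; "joint_velocities": joint speeds; "joint_torque": joint torques, N m; "tool_pos": TCP position; "tcp_rot": TCP orientation; "force": force on the tool from outside, world axes, zero at the start; "ft_torque": the same for the moment, N m; "grip_width": opening from 0.0 (shut) to 1.0 (fully open).
Only numpy, scipy, OpenCV 4.12 (cv2) and the standard library are available. Lean on these libraries where they do the work, as an engineer would, in place of code of your own. Each camera call takes 0.05 s, during which the arm holds its last target.

## Working session

There is one attempt and no reset: what is moved stays moved. The work goes in short steps, Python scripts to look and compute and a tool call to move; the robot and the scene stay as the last step left them, time stands still between calls to the robot, and variables do not carry over. Pictures are saved under pics/ and viewed, and the job is handed in when it is done.

Besides the shell and the picture viewer there is one more tool, called after "Emit:" by a JSON object that holds its "fn" and its "kwargs", one argument or row to a line. play_rows: Moves the arm, as the interface text tells. Its arguments: {"type":"object","properties":{"targets":{"type":"array"},"force":{"type":"number"}},"required":["targets"]}

```bash
mkdir -p pics
cat > h.py <<'E'
import numpy as np, cv2
from station import r
def cam(n):
    p,d=r.read_camera(n); c=r.get_calibration(n)
    R=cv2.Rodrigues(np.array(c['rvec'],float))[0]; t=np.array(c['tvec'],float).ravel()
    return p,d,c,R,t
def pts(d,c,R,t):
    v,u=np.mgrid[0:d.shape[0],0:d.shape[1]]
    P=np.stack([(u-c['cx'])/c['fx']*d,(v-c['cy'])/c['fy']*d,d],-1)
    return (P-t)@R
E
python3 - <<'E'
from h import *
print(r.get_state())
for n in('scene','top'):
    p,d,c,R,t=cam(n)
    np.savez('s_%s.npz'%n,p=p,d=d,R=R,t=t,k=[c['fx'],c['fy'],c['cx'],c['cy']])
    print(n,c,'pos',-R.T@t)
    cv2.imwrite('pics/%s0.png'%n,cv2.cvtColor(p,cv2.COLOR_RGB2BGR))
E
```

```text
{'clock': 0.0, 'joints': array([ 1.21468573e+00,  3.79404085e-01,  1.73476646e+00,  5.30035020e-06,
        1.02850981e+00, -3.32547777e-02]), 'joint_velocities': array([-0.00078011, -0.00054114,  0.00077581, -0.00183092,  0.00053913,
       -0.00085828]), 'joint_torque': array([-1.90438674e-03, -7.63737488e+01, -4.34351850e+01,  6.49864809e-02,
        4.27138817e-02, -1.04655803e-04]), 'tool_pos': array([0.22193101, 0.66347491, 0.21329848]), 'tcp_rot': array([-3.14155195e+00,  1.08695631e-03,  1.24793779e+00]), 'force': array([-0.32680494, -1.14246831,  0.45540129]), 'ft_torque': array([0.01540831, 0.06072675, 0.01682395]), 'grip_width': 1.002514804753282}
scene {'fx': 420.71376013990965, 'fy': 420.71376013990965, 'cx': 276.2763105580939, 'cy': 213.79788602816694, 'rvec': array([ 1.79419088,  1.55821956, -0.71494871]), 'tvec': array([-0.08635847, -0.27835124,  1.47433652])} pos [ 1.30690245 -0.11415756  0.73319806]
top {'fx': 540.8551941074805, 'fy': 540.8551941074805, 'cx': 277.58448894128344, 'cy': 211.42366641458304, 'rvec': array([ 2.18957476, -2.18264369,  0.10239914]), 'tvec': array([-0.00513017,  0.55699682,  1.62617051])} pos [0.42365744 0.01730331 1.66580829]
```

View pics/scene0.png

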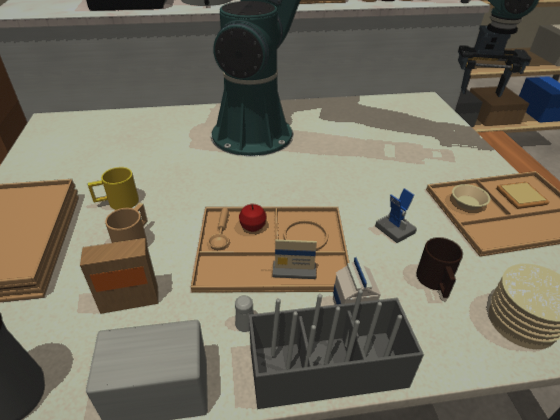

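View pics/top0.png

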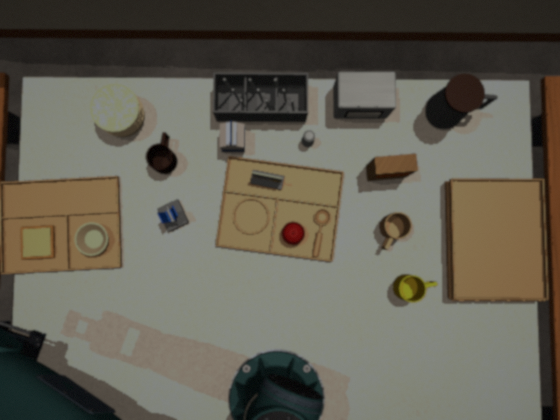

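Candidates for the mug: tan at top (396,228) / scene (125,226), dark brown at top (160,157), yellow at top (411,288). By the description it is the one at (396,228). The clip is the blue thing at top (170,215); the card is at top (266,180), and the well at top (251,217). Next I'll check these in crops.

Run:
```python
import numpy as np,cv2
T=cv2.imread('pics/top0.png');S=cv2.imread('pics/scene0.png')
def cr(I,u,v,w=40):
    return cv2.resize(np.clip(I[v-w:v+w,u-w:u+w].astype(float)*1.5,0,255).astype(np.uint8),(260,260),interpolation=cv2.INTER_CUBIC)
a=np.hstack([cr(T,396,232,30),cr(T,172,215,30),cr(T,260,195,45)])
b=np.hstack([cr(S,125,225,30),cr(S,398,212,30),cr(S,295,250,45)])
cv2.imwrite('pics/crop0.png',np.vstack([a,b]))
```

```text
(no output)
```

View pics/crop0.png

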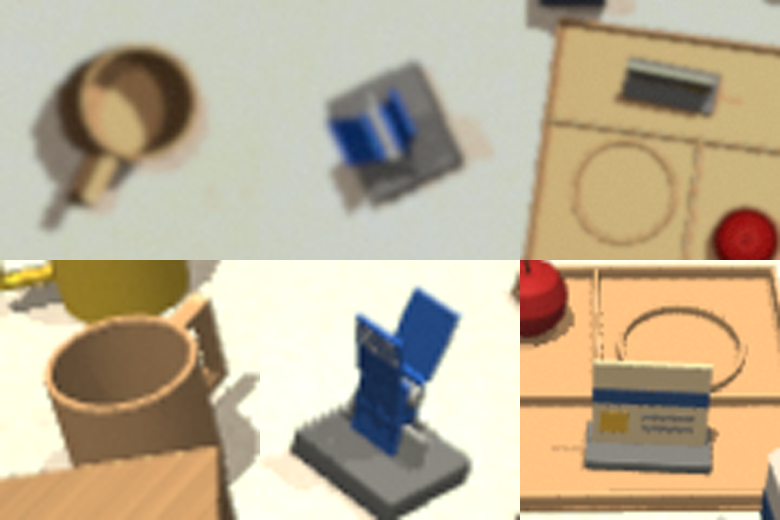

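The crops confirm it: the upper left one is the tan mug, with its handle to the lower left. The blue clip is on its stand, with handles up. The card and the ring-shaped well are clear. Next, the measurements.

Run:
```python
import numpy as np,cv2
D={n:np.load('s_%s.npz'%n) for n in('scene','top')}
def pts(n):
    q=D[n];d=q['d'];fx,fy,cx,cy=q['k'];v,u=np.mgrid[0:420,0:560]
    return (np.stack([(u-cx)/fx*d,(v-cy)/fy*d,d],-1)-q['t'])@q['R']
W={n:pts(n) for n in D}
def sel(n,x0,x1,y0,y1,z0,z1):
    P=W[n];m=(D[n]['d']>0)&(P[...,0]>x0)&(P[...,0]<x1)&(P[...,1]>y0)&(P[...,1]<y1)&(P[...,2]>z0)&(P[...,2]<z1)
    return P[m],D[n]['p'][m]
P=W['top']
for nm,(u,v) in dict(mug=(396,228),clip=(170,215),card=(266,178),well=(251,217),table=(200,270)).items(): print(nm,P[v,u].round(4))
for nm,(u,v) in dict(table=(380,180),well=(305,237),).items(): print('scene',nm,W['scene'][v,u].round(4))
def circ(p):
    A=np.c_[2*p[:,:2],np.ones(len(p))];s=np.linalg.lstsq(A,(p[:,:2]**2).sum(1),rcond=None)[0]
    return s[0],s[1],np.sqrt(s[2]+s[0]**2+s[1]**2)
mx,my=P[228,396][:2]
for n in D:
    q,_=sel(n,mx-.09,mx+.07,my-.08,my+.08,.083,.1)
    print(n,'rim',len(q),circ(q),q[:,2].mean())
c=circ(sel('top',mx-.09,mx+.07,my-.08,my+.08,.083,.1)[0])
for n in D:
    q,_=sel(n,mx-.1,mx+.08,my-.09,my+.09,.04,.085)
    r=np.hypot(q[:,0]-c[0],q[:,1]-c[1]);q=q[(r>.05)&(r<.085)];print(n,'handle',len(q),q.mean(0),q[:,2].max()); print(np.degrees(np.arctan2(q[:,1].mean()-c[1],q[:,0].mean()-c[0])))
# card
kx,ky=P[178,266][:2]
for n in D:
    q,_=sel(n,kx-.06,kx+.06,ky-.08,ky+.08,.094,.115)
    print(n,'cardtop',len(q),q.mean(0),q[:,:2].min(0),q[:,:2].max(0))
    if len(q)>4: print(cv2.fitLine(q[:,:2].astype(np.float32),cv2.DIST_L2,0,.01,.01).ravel())
    q,_=sel(n,kx-.06,kx+.06,ky-.08,ky+.08,.02,.115)
    print(cv2.minAreaRect(q[:,:2].astype(np.float32)))
# clip
lx,ly=P[215,170][:2]
for n in D:
    q,cc=sel(n,lx-.08,lx+.08,ly-.08,ly+.08,.008,.024); print(n,'stand',cv2.minAreaRect(q[:,:2].astype(np.float32)),len(q),q[:,2].mean())
    q,cc=sel(n,lx-.06,lx+.06,ly-.06,ly+.06,.05,.14); print('clip hi',len(q),q.mean(0),cv2.minAreaRect(q[:,:2].astype(np.float32)),q[:,2].max())
```

```text
mug [ 0.5085 -0.3687  0.0051]
clip [0.5407 0.3129 0.0798]
card [0.6561 0.0322 0.047 ]
well [0.5409 0.0782 0.005 ]
table [0.3784 0.2323 0.0067]
scene table [0.3268 0.3551 0.0019]
scene well [0.549  0.0797 0.0071]
scene rim 260 (np.float64(0.5153172948255849), np.float64(-0.3527107076490017), np.float64(0.03776861742477977)) 0.08798136053484182
top rim 135 (np.float64(0.5100582220135198), np.float64(-0.3523959153675153), np.float64(0.03879553596953012)) 0.0895847041620671
scene handle 84 [ 0.45459351 -0.32088483  0.06462067] 0.08165483986130967
150.3978581499679
top handle 42 [ 0.45296857 -0.32384359  0.07312237] 0.08378700534515271
153.42892405028613
scene cardtop 188 [0.6587906  0.03101385 0.10022433] [ 0.6470792  -0.01273055] [0.66876896 0.07525023]
[0.19159864 0.9814734  0.6587906  0.03101385]
((0.6590007543563843, 0.016683422029018402), (0.13867156207561493, 0.10874281078577042), 82.31884002685547)
top cardtop 56 [0.65656381 0.03040831 0.10257076] [ 0.64720964 -0.01191275] [0.66631039 0.07253934]
[0.19762766 0.9802772  0.6565638  0.03040831]
((0.6574423313140869, 0.03205171972513199), (0.13843806087970734, 0.11225330084562302), 82.09226989746094)
scene stand ((0.5471022129058838, 0.3184715509414673), (0.08091199398040771, 0.07448900490999222), 26.356067657470703) 516 0.019029301559821545
clip hi 458 [0.5438496  0.31804123 0.08754139] ((0.543045163154602, 0.31736472249031067), (0.03838746249675751, 0.0540040098130703), 25.816959381103516) 0.11662476040386947
top stand ((0.5407918095588684, 0.3062267601490021), (0.150933176279068, 0.15627513825893402), 6.010046005249023) 381 0.01792539803573676
clip hi 213 [0.53929413 0.31796157 0.08651096] ((0.5416012406349182, 0.31592729687690735), (0.040736496448516846, 0.05049340799450874), 23.40972328186035) 0.12165728157275693
```

```bash
python3 - <<'E'
import numpy as np,cv2
D={n:np.load('s_%s.npz'%n) for n in('scene','top')}
def ray(n,uv,z):
    q=D[n];fx,fy,cx,cy=q['k'];uv=np.atleast_2d(uv).astype(float)
    d=np.c_[(uv[:,0]-cx)/fx,(uv[:,1]-cy)/fy,np.ones(len(uv))]@q['R'];o=-q['R'].T@q['t']
    return o+d*((z-o[2])/d[:,2])[:,None]
# ring: local dark edges around expected centre, in rectified top/scene view on z=.015
for n in D:
    g=cv2.cvtColor(D[n]['p'],cv2.COLOR_RGB2GRAY)
    v,u=np.mgrid[0:420,0:560];G=ray(n,np.c_[u.ravel(),v.ravel()],.015)[:,:2].reshape(420,560,2)
    # rectified patch 1mm/px around (0.545,0.08), x right y down
    xs=np.arange(.465,.625,.001);ys=np.arange(0.,.16,.001);X,Y=np.meshgrid(xs,ys)
    q=D[n];K=np.array([[q['k'][0],0,q['k'][2]],[0,q['k'][1],q['k'][3]],[0,0,1]])
    pr=cv2.projectPoints(np.stack([X.ravel(),Y.ravel(),0*X.ravel()+.015],-1),cv2.Rodrigues(q['R'])[0],q['t'],K,None)[0].reshape(X.shape+(2,)).astype(np.float32)
    pt=cv2.remap(g,pr[...,0],pr[...,1],cv2.INTER_CUBIC)
    cv2.imwrite('pics/ring_%s.png'%n,cv2.resize(pt,(480,480)))
    q,d=D[n],D[n]['d'];fx,fy,cx,cy=q['k']
    W=(np.stack([(u-cx)/fx*d,(v-cy)/fy*d,d],-1)-q['t'])@q['R']
    for nm,(x0,x1,y0,y1,z0,z1) in dict(yellow=(.25,.42,-.48,-.3,.03,.12),cereal=(.55,.8,-.5,-.25,.12,.17),carton=(.66,.86,.03,.25,.1,.14),apple=(.45,.6,-.1,.03,.03,.08)).items():
        m=(W[...,0]>x0)&(W[...,0]<x1)&(W[...,1]>y0)&(W[...,1]<y1)&(W[...,2]>z0)&(W[...,2]<z1);
        if m.sum(): print(n,nm,W[m].min(0).round(3),W[m].max(0).round(3))
    # tray outline: edge height .02 
    tan=(W[...,2]>.014)&(W[...,2]<.026)&(W[...,0]>.4)&(W[...,0]<.78)&(W[...,1]>-.16)&(W[...,1]<.18)
    pp=W[tan][:,:2].astype(np.float32); print(n,'tray rect',cv2.minAreaRect(pp),len(pp))
E
python3 -c "
import cv2,numpy as np
cv2.imwrite('pics/ring.png',np.hstack([cv2.imread('pics/ring_%s.png'%n)[::1,:400*2] for n in('scene','top')])[:, :960][::1,::1][:480, :960])
i=cv2.imread('pics/ring.png');cv2.imwrite('pics/ring.png',cv2.resize(i,(800,400)))"
```

```text
scene yellow [ 0.289 -0.467  0.03 ] [ 0.374 -0.352  0.093]
scene cereal [ 0.656 -0.397  0.12 ] [ 0.718 -0.274  0.153]
scene carton [0.66  0.031 0.1  ] [0.86  0.191 0.128]
scene apple [ 0.468 -0.082  0.03 ] [ 0.529 -0.012  0.075]
scene tray rect ((0.593690037727356, -0.005499809980392456), (0.35039469599723816, 0.3342812657356262), 82.97877502441406) 1990
top yellow [ 0.289 -0.468  0.03 ] [ 0.369 -0.353  0.1  ]
top cereal [ 0.655 -0.4    0.12 ] [ 0.716 -0.275  0.159]
top carton [0.66  0.032 0.1  ] [0.859 0.188 0.135]
top apple [ 0.457 -0.083  0.038] [ 0.524 -0.013  0.076]
top tray rect ((0.5913078784942627, 0.010266691446304321), (0.3717004060745239, 0.337482750415802), 0.4716729521751404) 1303
```

View pics/ring.png

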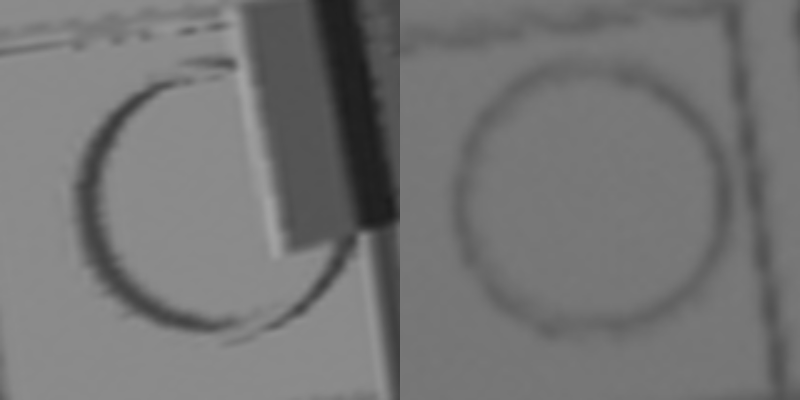

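Estimates averaged over the two cameras (which differ by about 4 mm in x): mug axis (0.513,-0.3525) with the handle at 152°; well (0.544,0.079); card (0.658,0.031) with its line at 78.7°; clip (0.543,0.317) with its x axis at about 25°. I'll turn first, then head for the handle.

Create go.py:
```python
import sys,numpy as np
from station import r
from scipy.spatial.transform import Rotation as Ro
s=r.get_state();R=Ro.from_euler('xyz',s['tcp_rot']).as_matrix()
print('t',round(s['clock'],2),'pos',s['tool_pos'].round(4),'rot',s['tcp_rot'].round(3),'grip',round(s['grip_width'],3),'F',s['force'].round(2))
p=s['tool_pos']
a=[float(x) for x in sys.argv[1:]]
for i in range(0,len(a),3):
    t=np.array(a[i:i+3]);d=R.T@(t-p);n=int(np.ceil(max(abs(d).max(),np.linalg.norm(d))/.035));print('to',t,'tool d',d.round(4),'rows',n,'per',(d/n).round(4));p=t
```

```text
(no output)
```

Emit:
{"fn": "play_rows", "kwargs": {
  "targets": [
    {"translation": [0,0,0],"turn": 0.083,"grip": 0.45},
    {"translation": [0,0,0],"turn": 0.083,"grip": 0.45},
    {"translation": [0,0,0],"turn": 0,"grip": 0.45}
  ]
}}

```text
clock: 0.35
tool_pos: [0.222, 0.6637, 0.2136]
tcp_rot: [3.142, 0.001, 1.078]
force: [-1.3, -0.1, 0.6]
grip_width: 0.807
```

```bash
python3 go.py .58 .2 .213 .4545 -.3215 .2
```

```text
t 0.35 pos [0.222  0.6637 0.2136] rot [3.142e+00 1.000e-03 1.078e+00] grip 0.807 F [-1.27 -0.15  0.57]
to [0.58  0.2   0.213] tool d [-0.2392  0.5347  0.0008] rows 17 per [-0.0141  0.0315  0.    ]
to [ 0.4545 -0.3215  0.2   ] tool d [-0.5188  0.1361  0.0133] rows 16 per [-0.0324  0.0085  0.0008]
```

Emit:
{"fn": "play_rows", "kwargs": {
  "targets": [
    {"translation": [-0.0141,0.0315,0],"turn": 0,"grip": 0.45},
    {"translation": [-0.0141,0.0315,0],"turn": 0,"grip": 0.45},
    {"translation": [-0.0141,0.0315,0],"turn": 0,"grip": 0.45},
    {"translation": [-0.0141,0.0315,0],"turn": 0,"grip": 0.45},
    {"translation": [-0.0141,0.0315,0],"turn": 0,"grip": 0.45},
    {"translation": [-0.0141,0.0315,0],"turn": 0,"grip": 0.45},
    {"translation": [-0.0141,0.0315,0],"turn": 0,"grip": 0.45},
    {"translation": [-0.0141,0.0315,0],"turn": 0,"grip": 0.45}
  ]
}}

```text
clock: 1.02
tool_pos: [0.3923, 0.4444, 0.2139]
tcp_rot: [3.142, 0.0, 1.085]
force: [0.1, 0.9, 0.3]
grip_width: 0.449
```

Emit:
{"fn": "play_rows", "kwargs": {
  "targets": [
    {"translation": [-0.0141,0.0315,0],"turn": 0,"grip": 0.45},
    {"translation": [-0.0141,0.0315,0],"turn": 0,"grip": 0.45},
    {"translation": [-0.0141,0.0315,0],"turn": 0,"grip": 0.45},
    {"translation": [-0.0141,0.0315,0],"turn": 0,"grip": 0.45},
    {"translation": [-0.0141,0.0315,0],"turn": 0,"grip": 0.45},
    {"translation": [-0.0141,0.0315,0],"turn": 0,"grip": 0.45},
    {"translation": [-0.0141,0.0315,0],"turn": 0,"grip": 0.45},
    {"translation": [-0.0141,0.0315,0],"turn": 0,"grip": 0.45}
  ]
}}

```text
clock: 1.68
tool_pos: [0.5618, 0.2264, 0.2139]
tcp_rot: [-3.141, 0.0, 1.085]
force: [0.0, 0.3, -0.5]
grip_width: 0.452
```

Emit:
{"fn": "play_rows", "kwargs": {
  "targets": [
    {"translation": [-0.0324,0.0085,0],"turn": 0,"grip": 0.45},
    {"translation": [-0.0324,0.0085,0],"turn": 0,"grip": 0.45},
    {"translation": [-0.0324,0.0085,0],"turn": 0,"grip": 0.45},
    {"translation": [-0.0324,0.0085,0],"turn": 0,"grip": 0.45},
    {"translation": [-0.0324,0.0085,0],"turn": 0,"grip": 0.45},
    {"translation": [-0.0324,0.0085,0],"turn": 0,"grip": 0.45},
    {"translation": [-0.0324,0.0085,0],"turn": 0,"grip": 0.45},
    {"translation": [-0.0324,0.0085,0],"turn": 0,"grip": 0.45}
  ]
}}

```text
clock: 2.35
tool_pos: [0.4987, -0.0342, 0.2139]
tcp_rot: [3.142, 0.0, 1.085]
force: [-0.0, -0.4, 0.7]
grip_width: 0.451
```

```bash
python3 go.py .4545 -.3215 .2
```

```text
t 2.35 pos [ 0.4987 -0.0342  0.2139] rot [3.142 0.    1.085] grip 0.451 F [-0.02 -0.4   0.73]
to [ 0.4545 -0.3215  0.2   ] tool d [-0.2747  0.095   0.0139] rows 9 per [-0.0305  0.0106  0.0015]
```

Emit:
{"fn": "play_rows", "kwargs": {
  "targets": [
    {"translation": [-0.0343,0.0119,0.0017],"turn": 0,"grip": 0.45},
    {"translation": [-0.0343,0.0119,0.0017],"turn": 0,"grip": 0.45},
    {"translation": [-0.0343,0.0119,0.0017],"turn": 0,"grip": 0.45},
    {"translation": [-0.0343,0.0119,0.0017],"turn": 0,"grip": 0.45},
    {"translation": [-0.0343,0.0119,0.0017],"turn": 0,"grip": 0.45},
    {"translation": [-0.0343,0.0119,0.0017],"turn": 0,"grip": 0.45},
    {"translation": [-0.0343,0.0119,0.0017],"turn": 0,"grip": 0.45},
    {"translation": [-0.0343,0.0119,0.0017],"turn": 0,"grip": 0.45}
  ]
}}

```text
clock: 3.02
tool_pos: [0.4539, -0.3215, 0.2002]
tcp_rot: [3.142, -0.0, 1.085]
force: [0.3, 0.9, -0.2]
grip_width: 0.451
```

Emit:
{"fn": "play_rows", "kwargs": {
  "targets": [
    {"translation": [0,0,0.025],"turn": 0,"grip": 0.45},
    {"translation": [0,0,0.025],"turn": 0,"grip": 0.45},
    {"translation": [0,0,0.025],"turn": 0,"grip": 0.45},
    {"translation": [0,0,0.01],"turn": 0,"grip": 0.45},
    {"translation": [0,0,0],"turn": 0,"grip": 0.45}
  ]
}}

```text
clock: 3.43
tool_pos: [0.4534, -0.3188, 0.1132]
tcp_rot: [-3.138, -0.001, 1.084]
force: [0.2, -0.0, -0.0]
grip_width: 0.451
```

```bash
python3 go.py .4545 -.3215 .041
python3 - <<'E'
from h import *
p,d,c,R,t=cam('scene');q=cv2.resize(p[140:300,60:220],(480,480),interpolation=cv2.INTER_CUBIC)
p2,_,_,_,_=cam('top');q2=cv2.resize(p2[170:270,340:440],(320,320))
o=np.zeros((480,800,3),np.uint8);o[:,:480]=q;o[:320,480:]=np.clip(q2*1.5,0,255);cv2.imwrite('pics/m1.png',o[...,::-1])
E
```

```text
t 3.43 pos [ 0.4534 -0.3188  0.1132] rot [-3.138e+00 -1.000e-03  1.084e+00] grip 0.451 F [ 0.18 -0.   -0.01]
to [ 0.4545 -0.3215  0.041 ] tool d [-0.0019  0.0025  0.0722] rows 3 per [-0.0006  0.0008  0.0241]
```

View pics/m1.png

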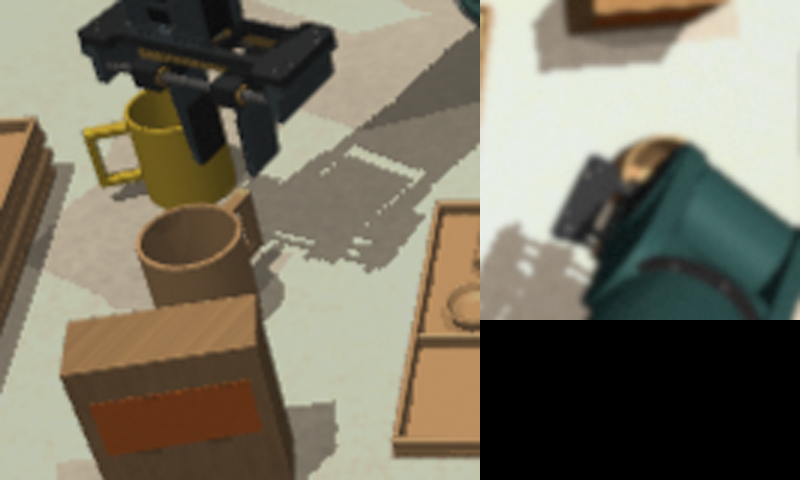

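The crop shows the fingers at (205,160) and (262,172), straddling the handle at (240,205), so alignment is good. I'll descend, closing slightly with a small correction.

Emit:
{"fn": "play_rows", "kwargs": {
  "targets": [
    {"translation": [-0.001,0.001,0.018],"turn": 0,"grip": 0.45},
    {"translation": [0,0.001,0.018],"turn": 0,"grip": 0.45},
    {"translation": [0,0,0.018],"turn": 0,"grip": 0.45},
    {"translation": [0,0,0.012],"turn": 0,"grip": 0.45},
    {"translation": [0,0,0.006],"turn": 0,"grip": 0.45},
    {"translation": [0,0,0],"turn": 0,"grip": 0.45}
  ]
}}

```text
clock: 4.03
tool_pos: [0.456, -0.3214, 0.0432]
tcp_rot: [-3.141, -0.0, 1.083]
force: [-0.4, -0.2, -0.5]
grip_width: 0.452
```

```bash
python3 go.py .4545 -.3215 .041
python3 - <<'E'
from h import *
p,d,c,R,t=cam('scene');q=cv2.resize(p[160:270,80:190],(500,500),interpolation=cv2.INTER_CUBIC)
cv2.imwrite('pics/m2.png',q[...,::-1])
E
```

```text
t 4.03 pos [ 0.456  -0.3214  0.0432] rot [-3.141 -0.     1.083] grip 0.452 F [-0.37 -0.24 -0.51]
to [ 0.4545 -0.3215  0.041 ] tool d [-0.0007 -0.0013  0.0022] rows 1 per [-0.0007 -0.0013  0.0022]
```

View pics/m2.png

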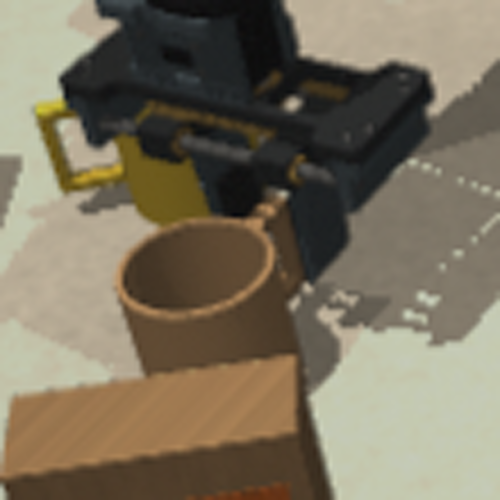

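The handle (about (283,245)) lies between the fingers, nearer the right one. Closing now.

Emit:
{"fn": "play_rows", "kwargs": {
  "force": 20,
  "targets": [
    {"translation": [0,0,0.002],"turn": 0,"grip": 0.25},
    {"translation": [0,0,0],"turn": 0,"grip": 0.1},
    {"translation": [0,0,0],"turn": 0,"grip": 0},
    {"translation": [0,0,0],"turn": 0,"grip": 0},
    {"translation": [0,0,0],"turn": 0,"grip": 0},
    {"translation": [0,0,0],"turn": 0,"grip": 0}
  ]
}}

```text
clock: 4.58
tool_pos: [0.4561, -0.3218, 0.0417]
tcp_rot: [3.141, 0.0, 1.082]
force: [-1.6, 1.0, 4.4]
grip_width: 0.13
```

Emit:
{"fn": "play_rows", "kwargs": {
  "force": 35,
  "targets": [
    {"translation": [0,0,0],"turn": 0,"grip": 0},
    {"translation": [0,0,0],"turn": 0,"grip": 0},
    {"translation": [0,0,-0.01],"turn": 0,"grip": 0},
    {"translation": [0,0,-0.02],"turn": 0,"grip": 0},
    {"translation": [0,0,-0.03],"turn": 0,"grip": 0},
    {"translation": [0,0,-0.02],"turn": 0,"grip": 0},
    {"translation": [0,0,0],"turn": 0,"grip": 0}
  ]
}}

```text
clock: 5.17
tool_pos: [0.4577, -0.3228, 0.1256]
tcp_rot: [3.136, 0.001, 1.082]
force: [1.3, -0.5, -1.1]
grip_width: 0.131
```

```bash
python3 go.py .4545 -.3215 .2
python3 - <<'E'
from h import *
p,d,c,R,t=cam('scene');q=cv2.resize(p[120:280,60:220],(500,500),interpolation=cv2.INTER_CUBIC)
cv2.imwrite('pics/m3.png',q[...,::-1])
E
```

```text
t 5.17 pos [ 0.4577 -0.3228  0.1256] rot [3.136e+00 1.000e-03 1.082e+00] grip 0.131 F [ 1.3  -0.54 -1.09]
to [ 0.4545 -0.3215  0.2   ] tool d [-0.0004 -0.003  -0.0744] rows 3 per [-0.0001 -0.001  -0.0248]
```

View pics/m3.png

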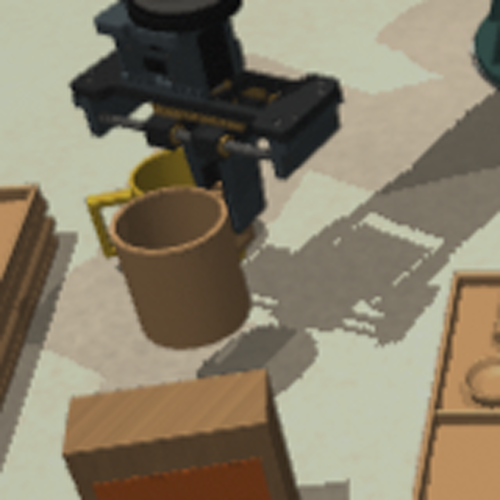

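The mug is held (0.130 opening is 12 mm) and looks upright. Carrying it to above the well.

Emit:
{"fn": "play_rows", "kwargs": {
  "targets": [
    {"translation": [0,0,-0.025],"turn": 0,"grip": 0},
    {"translation": [0,0,-0.025],"turn": 0,"grip": 0},
    {"translation": [0.01,0,-0.02],"turn": 0,"grip": 0},
    {"translation": [0.02,0,0],"turn": 0,"grip": 0},
    {"translation": [0.03,0,0],"turn": 0,"grip": 0}
  ]
}}

```text
clock: 5.63
tool_pos: [0.484, -0.2691, 0.1916]
tcp_rot: [3.141, 0.0, 1.08]
force: [-0.3, 0.2, -2.4]
grip_width: 0.129
```

```bash
python3 go.py .487 .1095 .195
```

```text
t 5.63 pos [ 0.484  -0.2691  0.1916] rot [3.141 0.    1.08 ] grip 0.129 F [-0.27  0.2  -2.39]
to [0.487  0.1095 0.195 ] tool d [ 0.3353 -0.1757 -0.0037] rows 11 per [ 0.0305 -0.016  -0.0003]
```

Emit:
{"fn": "play_rows", "kwargs": {
  "targets": [
    {"translation": [0.028,-0.0147,0],"turn": 0,"grip": 0},
    {"translation": [0.028,-0.0147,0],"turn": 0,"grip": 0},
    {"translation": [0.028,-0.0147,0],"turn": 0,"grip": 0},
    {"translation": [0.028,-0.0147,0],"turn": 0,"grip": 0},
    {"translation": [0.028,-0.0147,0],"turn": 0,"grip": 0},
    {"translation": [0.028,-0.0147,0],"turn": 0,"grip": 0},
    {"translation": [0.028,-0.0147,0],"turn": 0,"grip": 0},
    {"translation": [0.028,-0.0147,0],"turn": 0,"grip": 0}
  ]
}}

```text
clock: 6.3
tool_pos: [0.4844, -0.014, 0.1902]
tcp_rot: [-3.14, 0.001, 1.082]
force: [1.0, -0.0, -2.0]
grip_width: 0.128
```

Emit:
{"fn": "play_rows", "kwargs": {
  "targets": [
    {"translation": [0.028,-0.0147,0],"turn": 0,"grip": 0},
    {"translation": [0.028,-0.0147,0],"turn": 0,"grip": 0},
    {"translation": [0.02,-0.0105,0],"turn": 0,"grip": 0},
    {"translation": [0.01,-0.0053,0],"turn": 0,"grip": 0},
    {"translation": [0,0,0.02],"turn": 0,"grip": 0},
    {"translation": [0,0,0.03],"turn": 0,"grip": 0},
    {"translation": [0,0,0.02],"turn": 0,"grip": 0},
    {"translation": [0,0,0],"turn": 0,"grip": 0}
  ]
}}

```text
clock: 6.97
tool_pos: [0.4829, 0.081, 0.1172]
tcp_rot: [-3.136, 0.004, 1.082]
force: [-1.0, 0.2, -2.4]
grip_width: 0.132
```

```bash
python3 go.py .487 .1095 .046
cat > rim.py <<'E'
from h import *
import sys
x,y,z=map(float,sys.argv[1:4])
for n in('scene','top'):
    p,d,c,R,t=cam(n);W=pts(d,c,R,t)
    hs=cv2.cvtColor(p,cv2.COLOR_RGB2HSV)
    m=(d>0)&(hs[...,0]>5)&(hs[...,0]<25)&(hs[...,1]>70)&(abs(W[...,0]-x)<.06)&(abs(W[...,1]-y)<.06)&(abs(W[...,2]-z)<.01)
    q=W[m]; 
    if len(q)<10: print(n,'few',len(q));continue
    for _ in range(3):
        A=np.c_[2*q[:,:2],np.ones(len(q))];s=np.linalg.lstsq(A,(q[:,:2]**2).sum(1),rcond=None)[0]
        rr=np.hypot(q[:,0]-s[0],q[:,1]-s[1]);rad=np.sqrt(s[2]+s[0]**2+s[1]**2);k=abs(rr-rad)<.005;q=q[k]
    pl=np.linalg.lstsq(np.c_[q[:,:2]-q[:,:2].mean(0),np.ones(len(q))],q[:,2],rcond=None)[0]
    print(n,'rim centre',s[:2].round(4),'rad',rad.round(4),'n',len(q),'plane slope/height',pl.round(3))
    cv2.imwrite('pics/%s_%s.png'%(sys.argv[4],n),np.clip(cv2.resize(p[120:300,180:420],(800,600),interpolation=cv2.INTER_CUBIC)*(1.4 if n=='top' else 1),0,255)[...,::-1])
E
python3 rim.py .543 .079 .168 w1
```

```text
t 6.97 pos [0.4829 0.081  0.1172] rot [-3.136  0.004  1.082] grip 0.132 F [-0.97  0.17 -2.37]
to [0.487  0.1095 0.046 ] tool d [ 0.0274 -0.0094  0.0712] rows 3 per [ 0.0091 -0.0031  0.0237]
scene rim centre [0.5426 0.0497] rad 0.0376 n 228 plane slope/height [0.    0.014 0.163]
top rim centre [0.5423 0.0486] rad 0.0369 n 58 plane slope/height [-0.018 -0.029  0.166][ WARN:0@3.670] global loadsave.cpp:1063 imwrite_ Unsupported depth image for selected encoder is fallbacked to CV_8U.
```

View pics/w1_scene.png

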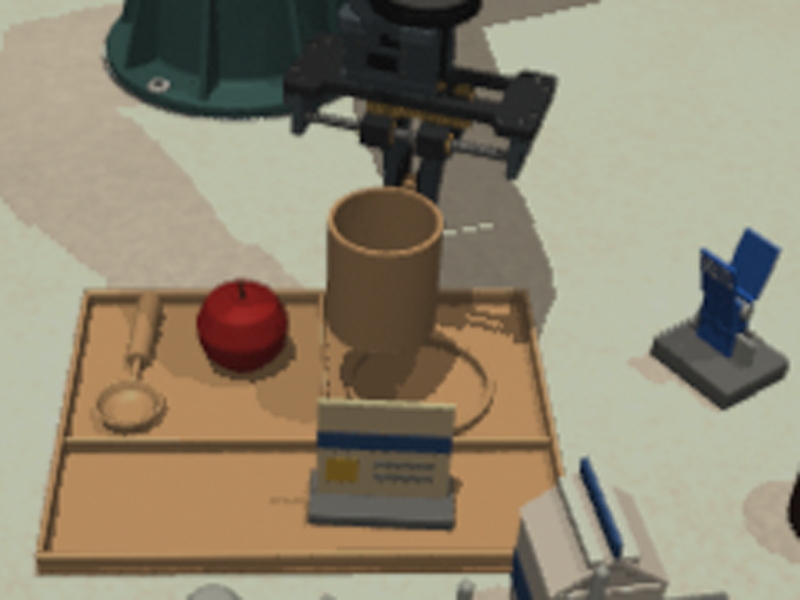

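The mug hangs upright over the tray, about 30 mm short of the well in y. I'll shift it, then lower it.

Emit:
{"fn": "play_rows", "kwargs": {
  "targets": [
    {"translation": [0.007,-0.003,0],"turn": 0,"grip": 0},
    {"translation": [0.013,-0.006,0],"turn": 0,"grip": 0},
    {"translation": [0.0075,-0.003,0],"turn": 0,"grip": 0},
    {"translation": [0,0,0.015],"turn": 0,"grip": 0},
    {"translation": [0,0,0.02],"turn": 0,"grip": 0},
    {"translation": [0,0,0.01],"turn": 0,"grip": 0},
    {"translation": [0,0,0],"turn": 0,"grip": 0},
    {"translation": [0,0,0],"turn": 0,"grip": 0}
  ]
}}

```text
clock: 7.73
tool_pos: [0.4883, 0.1116, 0.0767]
tcp_rot: [-3.141, 0.0, 1.082]
force: [0.5, -0.2, -1.6]
grip_width: 0.129
```

```bash
python3 go.py .487 .1095 .046; 
python3 rim.py .543 .079 .12 w2 2>/dev/null
```

```text
t 7.73 pos [0.4883 0.1116 0.0767] rot [-3.141  0.     1.082] grip 0.129 F [ 0.48 -0.23 -1.61]
to [0.487  0.1095 0.046 ] tool d [-0.0025 -0.0002  0.0307] rows 1 per [-0.0025 -0.0002  0.0307]
scene rim centre [0.5474 0.0803] rad 0.0382 n 347 plane slope/height [-0.006  0.009  0.119]
top rim centre [0.5457 0.0786] rad 0.0377 n 85 plane slope/height [0.004 0.019 0.123]
```

View pics/w2_scene.png

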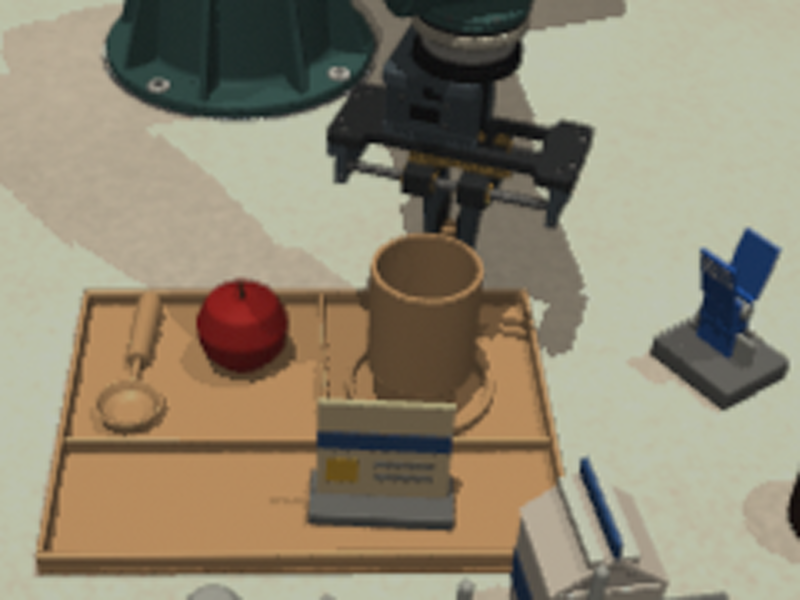

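View pics/w2_top.png

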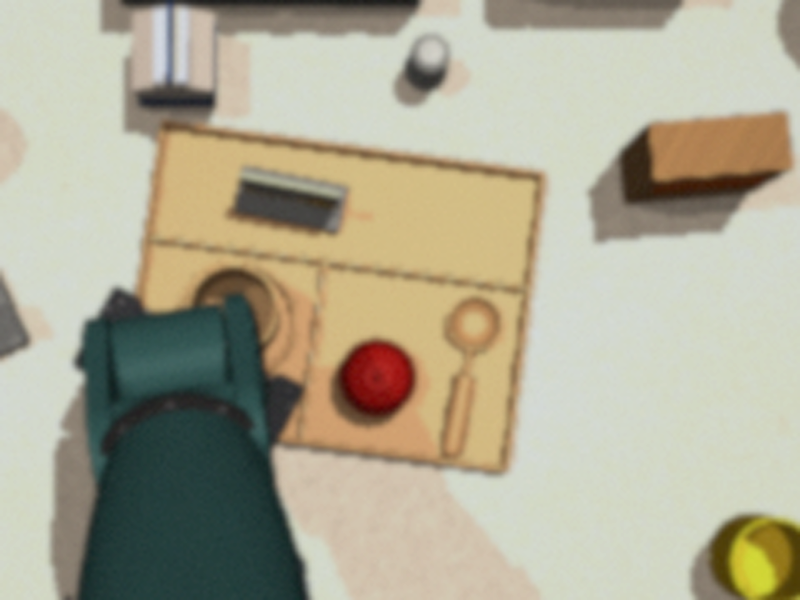

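The mug is within about 3 mm of the well's centre and upright (slope about 0.01). Lowering gently.

Emit:
{"fn": "play_rows", "kwargs": {
  "targets": [
    {"translation": [-0.001,-0.002,0.008],"turn": 0,"grip": 0},
    {"translation": [0,0,0.008],"turn": 0,"grip": 0},
    {"translation": [0,0,0.006],"turn": 0,"grip": 0},
    {"translation": [0,0,0.003],"turn": 0,"grip": 0},
    {"translation": [0,0,0.002],"turn": 0,"grip": 0},
    {"translation": [0,0,0.001],"turn": 0,"grip": 0},
    {"translation": [0,0,0],"turn": 0,"grip": 0},
    {"translation": [0,0,0],"turn": 0,"grip": 0}
  ]
}}

```text
clock: 8.5
tool_pos: [0.4862, 0.1116, 0.0484]
tcp_rot: [3.141, -0.0, 1.082]
force: [-0.4, 0.4, -1.5]
grip_width: 0.128
```

Emit:
{"fn": "play_rows", "kwargs": {
  "targets": [
    {"translation": [0,0,0.001],"turn": 0,"grip": 0},
    {"translation": [0,0,0.001],"turn": 0,"grip": 0},
    {"translation": [0,0,0],"turn": 0,"grip": 0},
    {"translation": [0,0,0],"turn": 0,"grip": 0}
  ]
}}

```text
clock: 8.83
tool_pos: [0.4862, 0.1116, 0.0467]
tcp_rot: [3.141, -0.0, 1.082]
force: [-1.6, 0.9, 5.3]
grip_width: 0.132
```

Contact: the force went from -1.5 to +5.3 N. Releasing gently by opening part-way.

Emit:
{"fn": "play_rows", "kwargs": {
  "force": 10,
  "targets": [
    {"translation": [0,0,0],"turn": 0,"grip": 0.15},
    {"translation": [0,0,0],"turn": 0,"grip": 0.25},
    {"translation": [0,0,0],"turn": 0,"grip": 0.4},
    {"translation": [0,0,0],"turn": 0,"grip": 0.45},
    {"translation": [0,0,0],"turn": 0,"grip": 0.45}
  ]
}}

```text
clock: 9.25
tool_pos: [0.4861, 0.1115, 0.0463]
tcp_rot: [3.142, -0.0, 1.082]
force: [-0.1, 0.7, -0.3]
grip_width: 0.409
```

Emit:
{"fn": "play_rows", "kwargs": {
  "targets": [
    {"translation": [0,0,-0.008],"turn": 0,"grip": 0.45},
    {"translation": [0,0,-0.015],"turn": 0,"grip": 0.45},
    {"translation": [0,0,-0.025],"turn": 0,"grip": 0.45},
    {"translation": [0,0,-0.035],"turn": 0,"grip": 0.45},
    {"translation": [0,0,-0.035],"turn": 0,"grip": 0.45},
    {"translation": [0,0,-0.035],"turn": 0,"grip": 0.45},
    {"translation": [0,0,-0.01],"turn": 0,"grip": 0.7}
  ]
}}

```text
clock: 9.83
tool_pos: [0.488, 0.1119, 0.2149]
tcp_rot: [3.137, -0.004, 1.082]
force: [0.8, -0.4, 1.4]
grip_width: 0.496
```

```bash
python3 go.py .543 .317 .213; 
python3 rim.py .543 .079 .095 w3 2>/dev/null
```

```text
t 9.83 pos [0.488  0.1119 0.2149] rot [ 3.137 -0.004  1.082] grip 0.496 F [ 0.78 -0.38  1.39]
to [0.543 0.317 0.213] tool d [ 0.2069 -0.0478  0.0025] rows 7 per [ 0.0296 -0.0068  0.0004]
scene rim centre [0.5455 0.08  ] rad 0.0379 n 284 plane slope/height [-0.005 -0.002  0.092]
top rim centre [0.543  0.0789] rad 0.0377 n 70 plane slope/height [ 0.03  -0.049  0.095]
```

View pics/w3_scene.png

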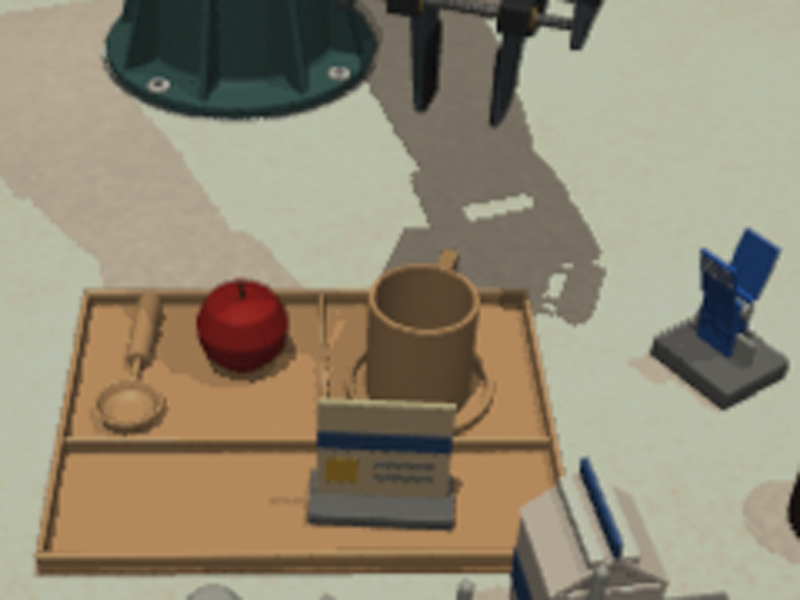

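The mug stands upright in the well, at about (0.544,0.0795) and within 1–2 mm of the well's centre. Next I'll turn for the clip while checking the clip more closely in the first pictures.

Run:
```python
import numpy as np,cv2
S=cv2.imread('pics/scene0.png')[180:245,370:425];T=cv2.imread('pics/top0.png')[195:240,150:195]
a=cv2.resize(S,(423,500),interpolation=cv2.INTER_CUBIC);b=cv2.resize(np.clip(T*1.6,0,255).astype(np.uint8),(370,370),interpolation=cv2.INTER_CUBIC)
o=np.zeros((500,793,3),np.uint8);o[:,:423]=a;o[:370,423:]=b;cv2.imwrite('pics/clip0.png',o)
```

```text
(no output)
```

View pics/clip0.png

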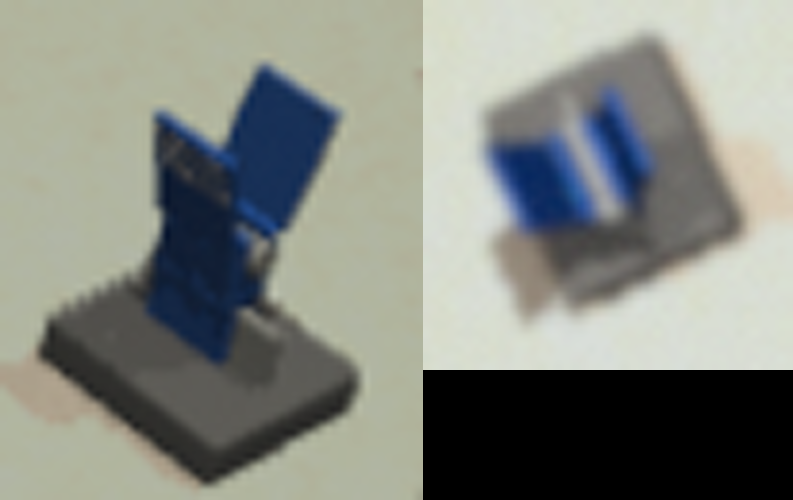

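Emit:
{"fn": "play_rows", "kwargs": {
  "targets": [
    {"translation": [0,0,0],"turn": 0.1226,"grip": 0.8},
    {"translation": [0,0,0],"turn": 0.1226,"grip": 0.8},
    {"translation": [0,0,0],"turn": 0.1226,"grip": 0.8},
    {"translation": [0,0,0],"turn": 0.1226,"grip": 0.8},
    {"translation": [0,0,0],"turn": 0.1226,"grip": 0.8},
    {"translation": [0,0,0],"turn": 0.1226,"grip": 0.8},
    {"translation": [0,0,0],"turn": 0.1226,"grip": 0.8},
    {"translation": [0,0,0],"turn": 0.1226,"grip": 0.8}
  ]
}}

```text
clock: 10.6
tool_pos: [0.4851, 0.1114, 0.2078]
tcp_rot: [3.141, 0.002, 0.095]
force: [0.8, 0.9, -0.4]
grip_width: 0.803
```

Emit:
{"fn": "play_rows", "kwargs": {
  "targets": [
    {"translation": [0,0,0],"turn": 0.1226,"grip": 0.8},
    {"translation": [0,0,0],"turn": 0.1226,"grip": 0.8},
    {"translation": [0,0,0],"turn": 0.1226,"grip": 0.8},
    {"translation": [0,0,0],"turn": 0.1226,"grip": 0.8},
    {"translation": [0,0,0],"turn": 0.1226,"grip": 0.8},
    {"translation": [0,0,0],"turn": 0.1226,"grip": 0.8},
    {"translation": [0,0,0],"turn": 0.1226,"grip": 0.8},
    {"translation": [0,0,0],"turn": 0.1226,"grip": 0.8}
  ]
}}

```text
clock: 11.27
tool_pos: [0.4851, 0.1114, 0.2078]
tcp_rot: [3.14, 0.001, -0.886]
force: [0.3, -0.7, -1.0]
grip_width: 0.799
```

Emit:
{"fn": "play_rows", "kwargs": {
  "targets": [
    {"translation": [0,0,0],"turn": 0.1226,"grip": 0.8},
    {"translation": [0,0,0],"turn": 0.12,"grip": 0.8},
    {"translation": [0,0,0],"turn": 0,"grip": 0.8}
  ]
}}

```text
clock: 11.52
tool_pos: [0.4852, 0.1114, 0.2079]
tcp_rot: [3.139, 0.001, -1.128]
force: [-0.5, -0.3, 0.1]
grip_width: 0.801
```

```bash
python3 go.py .543 .317 .213
```

```text
t 11.52 pos [0.4852 0.1114 0.2079] rot [ 3.139e+00  1.000e-03 -1.128e+00] grip 0.801 F [-0.53 -0.25  0.07]
to [0.543 0.317 0.213] tool d [-0.1611 -0.1403 -0.0053] rows 7 per [-0.023  -0.02   -0.0008]
```

Run:
```python
import numpy as np
D={n:np.load('s_%s.npz'%n) for n in('scene','top')}
def ray(n,uv,z):
    q=D[n];fx,fy,cx,cy=q['k'];uv=np.atleast_2d(uv).astype(float)
    d=np.c_[(uv[:,0]-cx)/fx,(uv[:,1]-cy)/fy,np.ones(len(uv))]@q['R'];o=-q['R'].T@q['t']
    return (o+d*((z-o[2])/d[:,2])[:,None])[:,:2]
for n,c in dict(scene=[(389.9,194.2),(400.3,200.3),(403.8,188.1),(413.5,194.1)],top=[(157.4,212.5),(161.9,222.5),(172.3,205.2),(177.4,215.2)]).items():
    p=ray(n,c,.117);a,b,e,f=p;print(n,p.round(4).tolist(),'mean',p.mean(0).round(4))
    for u,v in((a,b),(e,f)): print('  edge',np.linalg.norm(v-u).round(4),np.degrees(np.arctan2(*(v-u)[::-1])))
    g=(e+f-a-b)/2;print('  across',np.linalg.norm(g).round(4),np.degrees(np.arctan2(g[1],g[0])))
```

```text
scene [[0.5417, 0.2853], [0.5681, 0.3016], [0.5222, 0.3285], [0.5488, 0.3428]] mean [0.5452 0.3146]
  edge 0.031 31.69426521791243
  edge 0.0302 28.208926927169262
  across 0.0464 114.71136842274238
top [[0.545, 0.3421], [0.5163, 0.3287], [0.5661, 0.2999], [0.5374, 0.2848]] mean [0.5412 0.3139]
  edge 0.0316 -154.8862697964308
  edge 0.0324 -152.2540036590414
  across 0.0479 -63.84779041565786
```

Emit:
{"fn": "play_rows", "kwargs": {
  "targets": [
    {"translation": [-0.0228,-0.02,0],"turn": 0,"grip": 0.8},
    {"translation": [-0.0228,-0.02,0],"turn": 0,"grip": 0.8},
    {"translation": [-0.0228,-0.02,0],"turn": 0,"grip": 0.8},
    {"translation": [-0.0228,-0.02,0],"turn": 0,"grip": 0.8},
    {"translation": [-0.0228,-0.02,0],"turn": 0,"grip": 0.8},
    {"translation": [-0.0228,-0.02,0.01],"turn": 0,"grip": 0.8},
    {"translation": [-0.0228,-0.02,0.025],"turn": 0,"grip": 0.8},
    {"translation": [0,0,0.035],"turn": 0,"grip": 0.8}
  ]
}}

```text
clock: 12.18
tool_pos: [0.5453, 0.3208, 0.14]
tcp_rot: [-3.136, 0.001, -1.115]
force: [0.1, -0.0, -0.8]
grip_width: 0.801
```

Emit:
{"fn": "play_rows", "kwargs": {
  "targets": [
    {"translation": [0,0,0.005],"turn": 0,"grip": 0.8},
    {"translation": [0,0,0],"turn": 0,"grip": 0.8}
  ]
}}

```text
clock: 12.35
tool_pos: [0.5409, 0.3151, 0.1314]
tcp_rot: [3.136, -0.0, -1.119]
force: [0.3, 0.1, -0.0]
grip_width: 0.798
```

```bash
python3 go.py .543 .3155 .081
python3 - <<'E'
from h import *
p,d,c,R,t=cam('scene');q=cv2.resize(p[130:250,340:460],(500,500),interpolation=cv2.INTER_CUBIC)
cv2.imwrite('pics/c1.png',q[...,::-1])
E
```

```text
t 12.35 pos [0.5409 0.3151 0.1314] rot [ 3.136 -0.    -1.119] grip 0.798 F [ 0.33  0.11 -0.05]
to [0.543  0.3155 0.081 ] tool d [ 0.0005 -0.0024  0.0503] rows 2 per [ 0.0003 -0.0012  0.0252]
```

View pics/c1.png

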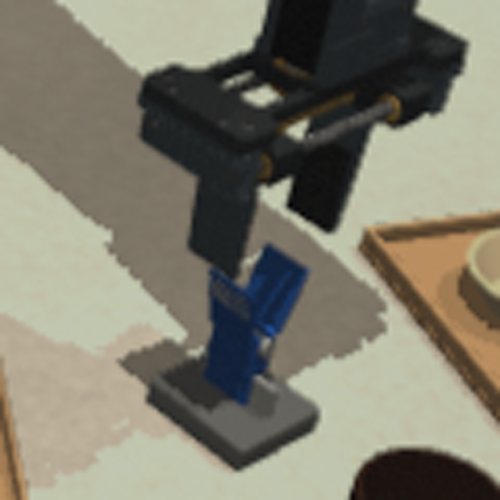

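Run:
```python
import numpy as np
D={n:np.load('s_%s.npz'%n) for n in('scene','top')}
def ray(n,uv,z):
    q=D[n];fx,fy,cx,cy=q['k'];uv=np.atleast_2d(uv).astype(float)
    d=np.c_[(uv[:,0]-cx)/fx,(uv[:,1]-cy)/fy,np.ones(len(uv))]@q['R'];o=-q['R'].T@q['t']
    return (o+d*((z-o[2])/d[:,2])[:,None])[:,:2]
px=lambda l:[(340+u/4.167-.5,130+v/4.167-.5) for u,v in l]
f=ray('scene',px([(190,245),(237,275),(287,205),(335,232)]),.1314);print(f.round(4),f.mean(0))
c=ray('scene',px([(210,268),(250,295),(268,245),(310,270)]),.117);print(c.round(4),c.mean(0))
```

```text
[[0.5354 0.2727]
 [0.5664 0.2895]
 [0.5042 0.3444]
 [0.5341 0.362 ]] [0.53500712 0.31715671]
[[0.5402 0.2859]
 [0.5678 0.2997]
 [0.5229 0.3282]
 [0.5497 0.3434]] [0.54514406 0.31431655]
```

The fingers straddle the clip handles in the crop: the fingertips are at (213,260) and (311,218), the handle tops at (230,281) and (289,258). The estimates agree within about 2 mm across the jaws. Descending.

Emit:
{"fn": "play_rows", "kwargs": {
  "targets": [
    {"translation": [0.0005,-0.0024,0.015],"turn": 0,"grip": 0.8},
    {"translation": [0,0,0.015],"turn": 0,"grip": 0.8},
    {"translation": [0,0,0.012],"turn": 0,"grip": 0.8},
    {"translation": [0,0,0.006],"turn": 0,"grip": 0.8},
    {"translation": [0,0,0.001],"turn": 0,"grip": 0.8},
    {"translation": [0,0,0],"turn": 0,"grip": 0.8}
  ]
}}

```text
clock: 12.9
tool_pos: [0.5452, 0.3164, 0.0849]
tcp_rot: [3.141, -0.0, -1.122]
force: [-1.1, 0.4, 0.6]
grip_width: 0.803
```

```bash
python3 go.py .543 .3155 .081
python3 - <<'E'
from h import *
p,d,c,R,t=cam('scene');q=cv2.resize(p[130:250,340:460],(500,500),interpolation=cv2.INTER_CUBIC)
cv2.imwrite('pics/c2.png',q[...,::-1])
E
```

```text
t 12.9 pos [0.5452 0.3164 0.0849] rot [ 3.141 -0.    -1.122] grip 0.803 F [-1.15  0.38  0.62]
to [0.543  0.3155 0.081 ] tool d [-0.0001  0.0023  0.0039] rows 1 per [-0.0001  0.0023  0.0039]
```

View pics/c2.png

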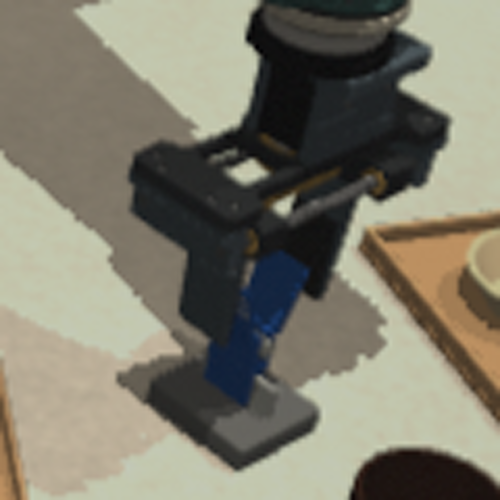

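Both handles are between the fingers, about centred. I'll close part-way and watch the wrist force for off-centre contact.

Emit:
{"fn": "play_rows", "kwargs": {
  "force": 10,
  "targets": [
    {"translation": [0,0,0.004],"turn": 0,"grip": 0.6},
    {"translation": [0,0,0],"turn": 0,"grip": 0.52},
    {"translation": [0,0,0],"turn": 0,"grip": 0.48},
    {"translation": [0,0,0],"turn": 0,"grip": 0.48},
    {"translation": [0,0,0],"turn": 0,"grip": 0.48},
    {"translation": [0,0,0],"turn": 0,"grip": 0.48}
  ]
}}

```text
clock: 13.45
tool_pos: [0.5461, 0.317, 0.0824]
tcp_rot: [-3.14, -0.0, -1.122]
force: [-1.6, -0.7, 8.1]
grip_width: 0.483
```

Emit:
{"fn": "play_rows", "kwargs": {
  "targets": [
    {"translation": [0,0,0],"turn": 0,"grip": 0.44},
    {"translation": [0,0,0],"turn": 0,"grip": 0.42},
    {"translation": [0,0,0],"turn": 0,"grip": 0.42}
  ]
}}

```text
clock: 13.7
tool_pos: [0.5463, 0.3172, 0.0828]
tcp_rot: [-3.139, 0.0, -1.122]
force: [-1.4, -0.9, 11.7]
grip_width: 0.418
```

The lateral force is under 2 N, so the grip is centred. Squeezing fully.

Emit:
{"fn": "play_rows", "kwargs": {
  "force": 22,
  "targets": [
    {"translation": [0,0,0],"turn": 0,"grip": 0.35},
    {"translation": [0,0,0],"turn": 0,"grip": 0.3},
    {"translation": [0,0,0],"turn": 0,"grip": 0.2},
    {"translation": [0,0,0],"turn": 0,"grip": 0.1},
    {"translation": [0,0,0],"turn": 0,"grip": 0.1},
    {"translation": [0,0,0],"turn": 0,"grip": 0.1}
  ]
}}

```text
clock: 14.2
tool_pos: [0.5472, 0.3166, 0.0834]
tcp_rot: [-3.138, -0.001, -1.121]
force: [3.1, -9.0, 18.7]
grip_width: 0.282
```

```bash
python3 go.py .543 .3155 .081
python3 - <<'E'
from h import *
p,d,c,R,t=cam('scene');q=cv2.resize(p[130:250,340:460],(500,500),interpolation=cv2.INTER_CUBIC)
cv2.imwrite('pics/c3.png',q[...,::-1])
E
```

```text
t 14.2 pos [0.5472 0.3166 0.0834] rot [-3.138e+00 -1.000e-03 -1.121e+00] grip 0.282 F [ 3.08 -8.98 18.66]
to [0.543  0.3155 0.081 ] tool d [-0.0009  0.0043  0.0024] rows 1 per [-0.0009  0.0043  0.0024]
```

View pics/c3.png

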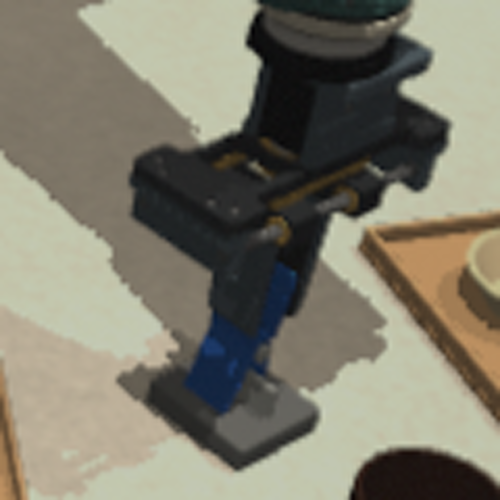

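The clip is squeezed (0.282 is 26 mm, close to the 24 mm stop) with its jaws swung off the fin. Lifting slowly.

Emit:
{"fn": "play_rows", "kwargs": {
  "targets": [
    {"translation": [0,0,-0.002],"turn": 0,"grip": 0.1},
    {"translation": [0,0,-0.003],"turn": 0,"grip": 0.1},
    {"translation": [0,0,-0.005],"turn": 0,"grip": 0.1},
    {"translation": [0,0,-0.005],"turn": 0,"grip": 0.1},
    {"translation": [0,0,0],"turn": 0,"grip": 0.1}
  ]
}}

```text
clock: 14.67
tool_pos: [0.5457, 0.317, 0.0974]
tcp_rot: [-3.14, 0.0, -1.122]
force: [0.8, -0.4, -0.3]
grip_width: 0.255
```

```bash
python3 go.py
python3 - <<'E'
from h import *
p,d,c,R,t=cam('scene');q=cv2.resize(p[130:250,340:460],(500,500),interpolation=cv2.INTER_CUBIC)
cv2.imwrite('pics/c4.png',q[...,::-1])
E
```

```text
t 14.67 pos [0.5457 0.317  0.0974] rot [-3.14   0.    -1.122] grip 0.255 F [ 0.8  -0.39 -0.28]
```

View pics/c4.png

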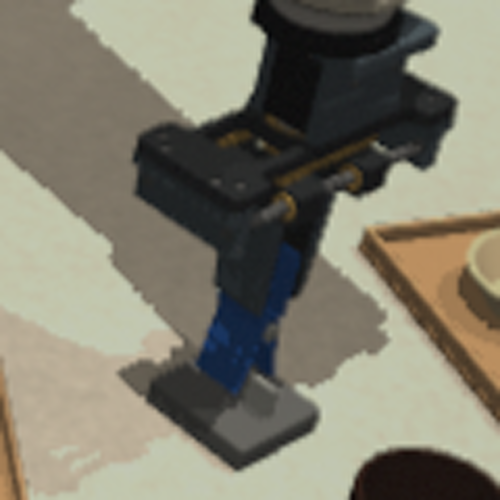

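The clip is free (force about 0, opening at the stop). Lifting.

Emit:
{"fn": "play_rows", "kwargs": {
  "targets": [
    {"translation": [0,0,-0.01],"turn": 0,"grip": 0.1},
    {"translation": [0,0,-0.02],"turn": 0,"grip": 0.1},
    {"translation": [0,0,-0.025],"turn": 0,"grip": 0.1},
    {"translation": [0,0,-0.025],"turn": 0,"grip": 0.1},
    {"translation": [0,0,-0.025],"turn": 0,"grip": 0.1},
    {"translation": [0,0,-0.015],"turn": 0,"grip": 0.1},
    {"translation": [0,0,0],"turn": 0,"grip": 0.1},
    {"translation": [0,0,0],"turn": 0,"grip": 0.1}
  ]
}}

```text
clock: 15.38
tool_pos: [0.5455, 0.3168, 0.217]
tcp_rot: [-3.14, 0.0, -1.122]
force: [0.0, -0.8, -1.3]
grip_width: 0.257
```

```bash
python3 go.py
python3 - <<'E'
from h import *
p,d,c,R,t=cam('scene');q=cv2.resize(p[80:240,330:490],(500,500),interpolation=cv2.INTER_CUBIC)
cv2.imwrite('pics/c5.png',q[...,::-1])
E
```

```text
t 15.38 pos [0.5455 0.3168 0.217 ] rot [-3.14   0.    -1.122] grip 0.257 F [ 0.01 -0.78 -1.34]
```

View pics/c5.png

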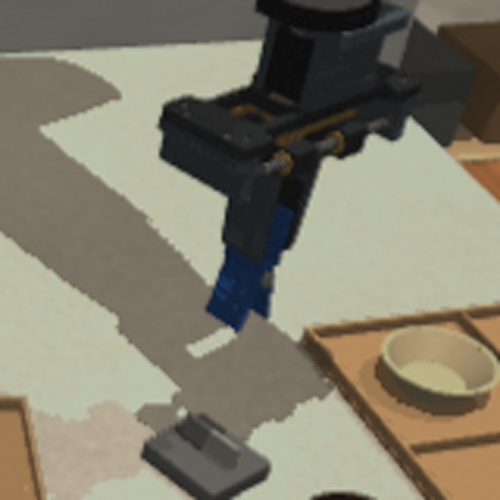

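The clip is off the stand and held squeezed: in the crop the jaws at (240,320) are splayed and the stand's fin is bare. Turning to the card's line.

Emit:
{"fn": "play_rows", "kwargs": {
  "targets": [
    {"translation": [0,0,0],"turn": -0.1158,"grip": 0.1},
    {"translation": [0,0,0],"turn": -0.1158,"grip": 0.1},
    {"translation": [0,0,0],"turn": -0.1158,"grip": 0.1},
    {"translation": [0,0,0],"turn": -0.1158,"grip": 0.1},
    {"translation": [0,0,0],"turn": -0.1158,"grip": 0.1},
    {"translation": [0,0,0],"turn": -0.1158,"grip": 0.1},
    {"translation": [0,0,0],"turn": -0.1158,"grip": 0.1},
    {"translation": [0,0,0],"turn": -0.1158,"grip": 0.1}
  ]
}}

```text
clock: 16.1
tool_pos: [0.5445, 0.3162, 0.2145]
tcp_rot: [3.14, 0.002, -0.19]
force: [0.5, -0.6, -0.6]
grip_width: 0.26
```

Emit:
{"fn": "play_rows", "kwargs": {
  "targets": [
    {"translation": [0,0,0],"turn": 0,"grip": 0.1}
  ]
}}

```text
clock: 16.18
tool_pos: [0.5446, 0.3163, 0.2146]
tcp_rot: [3.14, 0.002, -0.19]
force: [0.1, -0.1, -1.1]
grip_width: 0.255
```

```bash
python3 go.py .6577 .0307 .215
```

```text
t 16.18 pos [0.5446 0.3163 0.2146] rot [ 3.14e+00  2.00e-03 -1.90e-01] grip 0.255 F [ 0.06 -0.11 -1.08]
to [0.6577 0.0307 0.215 ] tool d [ 0.1651  0.259  -0.0003] rows 9 per [ 0.0183  0.0288 -0.    ]
```

Emit:
{"fn": "play_rows", "kwargs": {
  "targets": [
    {"translation": [0.0083,0.0131,0],"turn": -0.006,"grip": 0.1},
    {"translation": [0.0167,0.0262,0],"turn": 0,"grip": 0.1},
    {"translation": [0.02,0.0314,0],"turn": 0,"grip": 0.1},
    {"translation": [0.02,0.0314,0],"turn": 0,"grip": 0.1},
    {"translation": [0.02,0.0314,0],"turn": 0,"grip": 0.1},
    {"translation": [0.02,0.0314,0],"turn": 0,"grip": 0.1},
    {"translation": [0.02,0.0314,0],"turn": 0,"grip": 0.1},
    {"translation": [0.0167,0.0262,0],"turn": 0,"grip": 0.1}
  ]
}}

```text
clock: 16.85
tool_pos: [0.6425, 0.069, 0.2152]
tcp_rot: [3.141, 0.001, -0.195]
force: [-0.0, -0.0, -0.4]
grip_width: 0.259
```

Emit:
{"fn": "play_rows", "kwargs": {
  "targets": [
    {"translation": [0.0134,0.021,0],"turn": 0,"grip": 0.1},
    {"translation": [0.007,0.011,0],"turn": 0,"grip": 0.1},
    {"translation": [0.003,0.0047,0],"turn": 0,"grip": 0.1},
    {"translation": [0,0,0],"turn": 0,"grip": 0.1},
    {"translation": [0,0,0],"turn": 0,"grip": 0.1}
  ]
}}

```text
clock: 17.27
tool_pos: [0.658, 0.0317, 0.2158]
tcp_rot: [-3.142, 0.001, -0.191]
force: [-0.2, 1.2, -1.2]
grip_width: 0.26
```

```bash
python3 go.py .6577 .0307 .215
python3 - <<'E'
from h import *
p,d,c,R,t=cam('scene');np.savez('k1.npz',p=p,d=d)
q=cv2.resize(p[120:300,210:390],(600,600),interpolation=cv2.INTER_CUBIC)
cv2.imwrite('pics/k1.png',q[...,::-1])
E
```

```text
t 17.27 pos [0.658  0.0317 0.2158] rot [-3.142e+00  1.000e-03 -1.910e-01] grip 0.26 F [-0.16  1.23 -1.19]
to [0.6577 0.0307 0.215 ] tool d [-0.0001  0.0011  0.0008] rows 1 per [-0.0001  0.0011  0.0008]
```

View pics/k1.png

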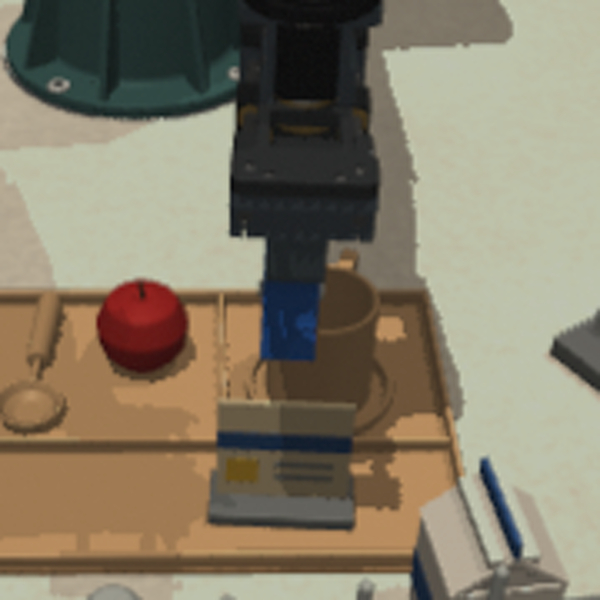

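```bash
cat > jaw.py <<'E'
from h import *
import sys
p,d,c,R,t=cam('scene');W=pts(d,c,R,t)
s=r.get_state();T=s['tool_pos'];y=s['tcp_rot'][2];ex=np.array([np.cos(y),np.sin(y),0]);ey=np.array([np.sin(y),-np.cos(y),0])
hs=cv2.cvtColor(p,cv2.COLOR_RGB2HSV)
m=(d>0)&(hs[...,0]>105)&(hs[...,0]<130)&(hs[...,1]>110)&(np.linalg.norm(W[...,:2]-T[:2],axis=-1)<.05)&(W[...,2]>T[2]-.09)
if len(sys.argv)>2: m&=W[...,2]>float(sys.argv[2])
q=W[m]-T;a=q@ex;b=q@ey;z=q[:,2]
print('n',m.sum(),'T',T.round(4))
vv,uu=np.nonzero(m);print('px u',uu.min(),uu.max(),'v',vv.min(),vv.max())
for z0 in np.arange(-.075,.03,.008):
    k=(z>=z0)&(z<z0+.008)
    if k.sum()>3: print('z rel %.3f n%d across med %.4f [%.4f %.4f] along mid %.4f [%.4f %.4f]'%(z0+.004,k.sum(),np.median(a[k]),a[k].min(),a[k].max(),(b[k].min()+b[k].max())/2,b[k].min(),b[k].max()))
print('zmin',np.percentile(z,1),'zmax',np.percentile(z,99))
# card top edge
mm=(d>0)&(abs(W[...,0]-.658)<.025)&(abs(W[...,1]-.031)<.06)&(W[...,2]>.075)&(W[...,2]<.11)&~m
q=W[mm]-T
for z0 in (.075,.085,.095,.1):
    k=(W[mm][:,2]>=z0)&(W[mm][:,2]<z0+.008)
    if k.sum()>3: print('card z',z0,k.sum(),'across',np.median(q[k]@ex).round(4),'along',(q[k]@ey).min().round(4),(q[k]@ey).max().round(4))
print('card zmax',np.percentile(W[mm][:,2],98))
cv2.imwrite('pics/'+sys.argv[1]+'.png',cv2.resize(p[150:290,240:350],(471,600),interpolation=cv2.INTER_CUBIC)[...,::-1])
E
python3 jaw.py k2
```

```text
n 365 T [0.658  0.0321 0.2161]
px u 289 305 v 204 227
z rel -0.063 n17 across med 0.0132 [0.0109 0.0154] along mid 0.0018 [-0.0127 0.0163]
z rel -0.055 n55 across med 0.0124 [0.0085 0.0148] along mid 0.0021 [-0.0124 0.0166]
z rel -0.047 n55 across med 0.0097 [0.0065 0.0135] along mid 0.0014 [-0.0141 0.0169]
z rel -0.039 n43 across med 0.0089 [0.0065 0.0111] along mid 0.0017 [-0.0137 0.0172]
z rel -0.031 n60 across med 0.0086 [0.0055 0.0115] along mid 0.0020 [-0.0133 0.0174]
z rel -0.023 n58 across med 0.0062 [0.0039 0.0104] along mid 0.0016 [-0.0145 0.0177]
z rel -0.015 n40 across med 0.0054 [0.0026 0.0095] along mid 0.0018 [-0.0144 0.0179]
z rel -0.007 n37 across med 0.0085 [0.0062 0.0113] along mid 0.0021 [-0.0138 0.0181]
zmin -0.06154325715921948 zmax -0.004865555527342189
card z 0.075 106 across 0.0014 along -0.0433 0.0452
card z 0.085 103 across 0.0013 along -0.0445 0.0452
card z 0.095 124 across 0.0012 along -0.0441 0.0454
card z 0.1 100 across 0.0005 along -0.0438 0.0454
card zmax 0.10486760030373578
```

In the scene camera the jaw's height puts the pivot 18 mm below the TCP. There is no tilt (the mid-line is constant along the height), and the card is centred within about 1 mm along. Across, the card may lie 1–3 mm further towards +x than the clip, so I'll shift +1.5 mm. First the descent to just above the edge, then on down.

Emit:
{"fn": "play_rows", "kwargs": {
  "targets": [
    {"translation": [0.0015,0,0.008],"turn": 0.003,"grip": 0.1},
    {"translation": [0,0,0.012],"turn": 0,"grip": 0.1},
    {"translation": [0,0,0.012],"turn": 0,"grip": 0.1},
    {"translation": [0,0,0.008],"turn": 0,"grip": 0.1},
    {"translation": [0,0,0.006],"turn": 0,"grip": 0.1},
    {"translation": [0,0,0.004],"turn": 0,"grip": 0.1},
    {"translation": [0,0,0],"turn": 0,"grip": 0.1},
    {"translation": [0,0,0],"turn": 0,"grip": 0.1}
  ]
}}

```text
clock: 18.03
tool_pos: [0.66, 0.0306, 0.1663]
tcp_rot: [3.142, 0.0, -0.193]
force: [0.4, 1.0, -1.3]
grip_width: 0.261
```

```bash
python3 go.py .6592 .031 .143; python3 jaw.py k3 .108
python3 - <<'E'
from h import *
p,d,c,R,t=cam('top')
cv2.imwrite('pics/k3t.png',np.clip(cv2.resize(p[140:240,200:320],(720,600),interpolation=cv2.INTER_CUBIC).astype(float)*1.6,0,255).astype(np.uint8)[...,::-1])
E
```

```text
t 18.03 pos [0.66   0.0306 0.1663] rot [ 3.142  0.    -0.193] grip 0.261 F [ 0.38  0.98 -1.32]
to [0.6592 0.031  0.143 ] tool d [-0.0009 -0.0002  0.0233] rows 1 per [-0.0009 -0.0002  0.0233]
n 311 T [0.6602 0.0306 0.1667]
px u 287 303 v 224 244
z rel -0.055 n52 across med 0.0113 [0.0074 0.0152] along mid 0.0020 [-0.0141 0.0181]
z rel -0.047 n50 across med 0.0093 [0.0049 0.0131] along mid 0.0014 [-0.0135 0.0164]
z rel -0.039 n35 across med 0.0093 [0.0062 0.0114] along mid 0.0017 [-0.0133 0.0166]
z rel -0.031 n53 across med 0.0078 [0.0046 0.0114] along mid 0.0010 [-0.0148 0.0169]
z rel -0.023 n55 across med 0.0061 [0.0033 0.0100] along mid 0.0014 [-0.0143 0.0171]
z rel -0.015 n33 across med 0.0058 [0.0026 0.0092] along mid 0.0016 [-0.0142 0.0173]
z rel -0.007 n33 across med 0.0085 [0.0050 0.0104] along mid 0.0019 [-0.0136 0.0174]
zmin -0.05801031001659277 zmax -0.005080001263284225
card z 0.075 111 across -0.001 along -0.0445 0.044
card z 0.085 95 across -0.0015 along -0.0454 0.0442
card z 0.095 77 across -0.001 along -0.0452 0.0442
card z 0.1 86 across -0.0008 along -0.0448 0.0442
card zmax 0.10648655061964876
```

View pics/k3.png

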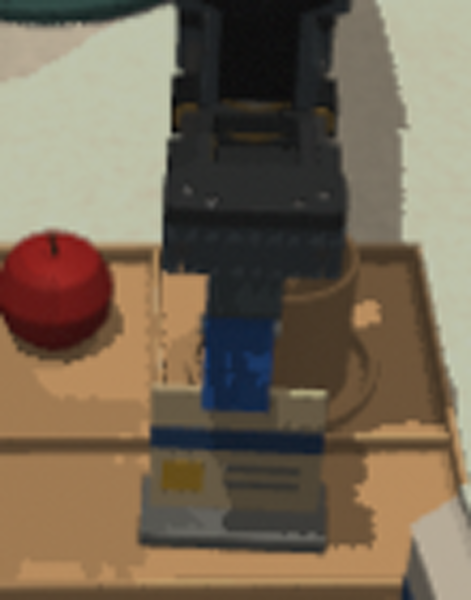

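View pics/k3t.png

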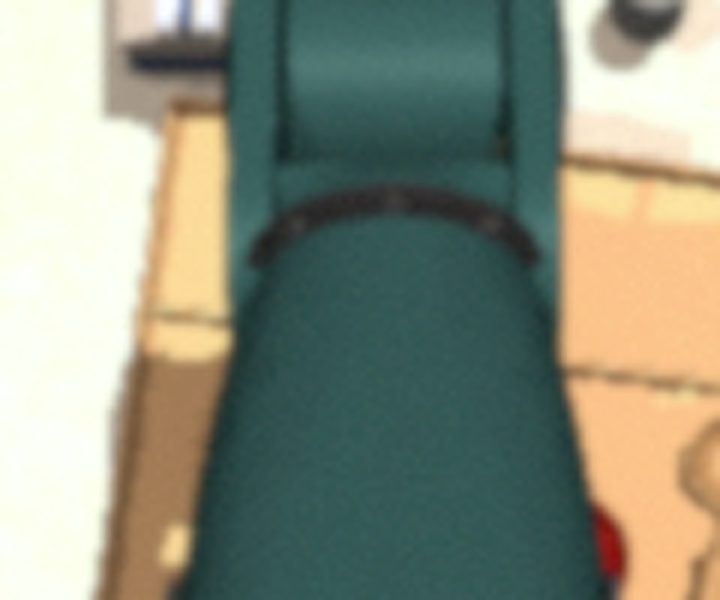

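The front jaw hangs in front of the card, and the jaw centre and card centre agree within about 1 mm across in the scene camera. I'll continue down slowly; the target is TCP z 0.143, which puts the pivot about 22 mm above the edge.

Emit:
{"fn": "play_rows", "kwargs": {
  "targets": [
    {"translation": [0,0,0.004],"turn": 0,"grip": 0.1},
    {"translation": [0,0,0.004],"turn": 0,"grip": 0.1},
    {"translation": [0,0,0.004],"turn": 0,"grip": 0.1},
    {"translation": [0,0,0],"turn": 0,"grip": 0.1}
  ]
}}

```text
clock: 18.47
tool_pos: [0.6594, 0.0306, 0.1533]
tcp_rot: [3.141, 0.001, -0.193]
force: [-0.2, 0.1, -1.0]
grip_width: 0.261
```

Emit:
{"fn": "play_rows", "kwargs": {
  "targets": [
    {"translation": [0,0,0.004],"turn": 0,"grip": 0.1},
    {"translation": [0,0,0.004],"turn": 0,"grip": 0.1},
    {"translation": [0,0,0.003],"turn": 0,"grip": 0.1},
    {"translation": [0,0,0],"turn": 0,"grip": 0.1},
    {"translation": [0,0,0],"turn": 0,"grip": 0.1},
    {"translation": [0,0,0],"turn": 0,"grip": 0.1}
  ]
}}

```text
clock: 18.97
tool_pos: [0.66, 0.0306, 0.1434]
tcp_rot: [3.142, -0.0, -0.193]
force: [0.6, -0.7, -1.4]
grip_width: 0.26
```

```bash
python3 go.py .6592 .031 .143; python3 jaw.py k4 .085
```

```text
t 18.97 pos [0.66   0.0306 0.1434] rot [ 3.142 -0.    -0.193] grip 0.26 F [ 0.55 -0.71 -1.36]
to [0.6592 0.031  0.143 ] tool d [-0.0009 -0.0002  0.0004] rows 1 per [-0.0009 -0.0002  0.0004]
n 301 T [0.6601 0.0306 0.1435]
px u 287 302 v 230 252
z rel -0.055 n49 across med 0.0120 [0.0093 0.0161] along mid 0.0023 [-0.0130 0.0176]
z rel -0.047 n49 across med 0.0103 [0.0062 0.0128] along mid 0.0016 [-0.0146 0.0177]
z rel -0.039 n41 across med 0.0092 [0.0056 0.0119] along mid 0.0017 [-0.0145 0.0180]
z rel -0.031 n52 across med 0.0083 [0.0049 0.0116] along mid 0.0021 [-0.0140 0.0181]
z rel -0.023 n52 across med 0.0063 [0.0035 0.0091] along mid 0.0014 [-0.0136 0.0164]
z rel -0.015 n30 across med 0.0059 [0.0037 0.0085] along mid 0.0017 [-0.0132 0.0166]
z rel -0.007 n27 across med 0.0086 [0.0055 0.0110] along mid 0.0020 [-0.0128 0.0168]
zmin -0.05781937089318283 zmax -0.005176126454450647
card z 0.075 72 across -0.0008 along -0.0444 0.044
card z 0.085 73 across -0.0008 along -0.0456 0.0441
card z 0.095 71 across -0.0009 along -0.0451 0.0442
card z 0.1 63 across -0.0013 along -0.0448 0.0441
card zmax 0.10532105730315197
```

View pics/k4.png

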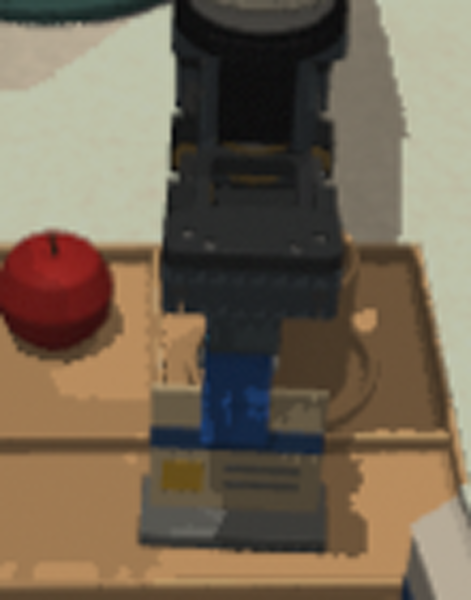

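The jaws straddle the card, with about 20 mm of card inside and no contact force. A small sideways test of ±2.5 mm should confirm the clearance on both sides.

Emit:
{"fn": "play_rows", "kwargs": {
  "targets": [
    {"translation": [0.0012,0,0],"turn": 0,"grip": 0.1},
    {"translation": [0.0013,0,0],"turn": 0,"grip": 0.1},
    {"translation": [0,0,0],"turn": 0,"grip": 0.1},
    {"translation": [0,0,0],"turn": 0,"grip": 0.1},
    {"translation": [0,0,0],"turn": 0,"grip": 0.1}
  ]
}}

```text
clock: 19.43
tool_pos: [0.6624, 0.0302, 0.1434]
tcp_rot: [-3.142, -0.0, -0.193]
force: [-1.1, 0.0, -0.3]
grip_width: 0.256
```

Emit:
{"fn": "play_rows", "kwargs": {
  "targets": [
    {"translation": [-0.0012,0,0],"turn": 0,"grip": 0.1},
    {"translation": [-0.0013,0,0],"turn": 0,"grip": 0.1},
    {"translation": [-0.0012,0,0],"turn": 0,"grip": 0.1},
    {"translation": [-0.0013,0,0],"turn": 0,"grip": 0.1},
    {"translation": [0,0,0],"turn": 0,"grip": 0.1},
    {"translation": [0,0,0],"turn": 0,"grip": 0.1},
    {"translation": [0,0,0],"turn": 0,"grip": 0.1}
  ]
}}

```text
clock: 20.02
tool_pos: [0.6575, 0.0311, 0.1434]
tcp_rot: [-3.142, -0.0, -0.193]
force: [-0.0, 0.3, 0.3]
grip_width: 0.26
```

There is no clear contact on either side (-1.1 N at +2.5 mm is within the noise; 0 N at -2.5 mm). Returning to x of about 0.659 and settling.

Emit:
{"fn": "play_rows", "kwargs": {
  "targets": [
    {"translation": [0.0008,0,0],"turn": 0,"grip": 0.1},
    {"translation": [0.0007,0,0],"turn": 0,"grip": 0.1},
    {"translation": [0,0,0],"turn": 0,"grip": 0.1},
    {"translation": [0,0,0],"turn": 0,"grip": 0.1},
    {"translation": [0,0,0],"turn": 0,"grip": 0.1},
    {"translation": [0,0,0],"turn": 0,"grip": 0.1},
    {"translation": [0,0,0],"turn": 0,"grip": 0.1}
  ]
}}

```text
clock: 20.6
tool_pos: [0.6589, 0.0308, 0.1433]
tcp_rot: [3.142, 0.0, -0.193]
force: [0.6, 0.1, -0.6]
grip_width: 0.259
```

```bash
python3 go.py
python3 - <<'E'
from h import *
p,d,c,R,t=cam('scene')
cv2.imwrite('pics/end.png',cv2.resize(p[100:310,140:420],(800,600),interpolation=cv2.INTER_CUBIC)[...,::-1])
E
```

```text
t 20.6 pos [0.6589 0.0308 0.1433] rot [ 3.142  0.    -0.193] grip 0.259 F [ 0.64  0.12 -0.61]
```

View pics/end.png

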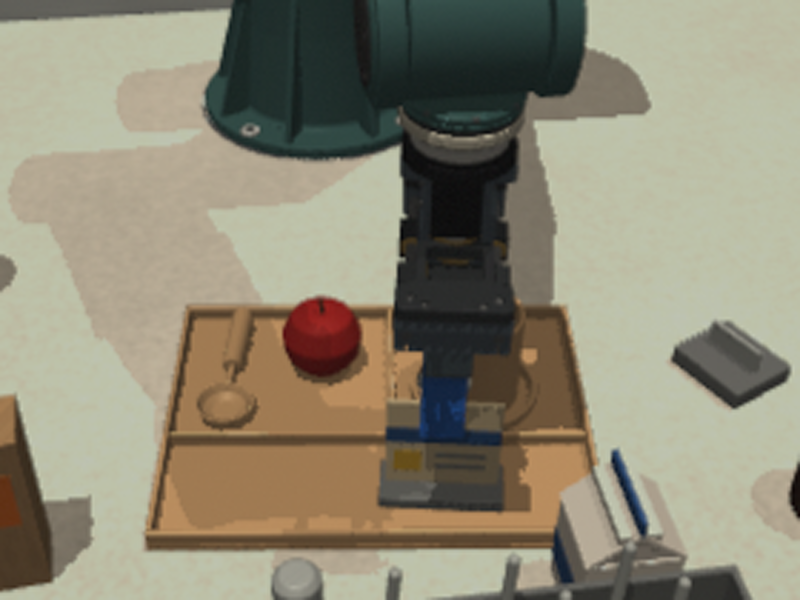

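The clip (445,405) sits over the middle of the card, the mug is behind it in the well, and the apple, spoon, carton and shaker have not moved. Handing in.

```bash
python3 -c "
from station import r
print(r.sign_off())"
```

```text
the job is handed in; nothing more can be done
None
```

I handed the job in at about 20.6 s of the 72 s; no verdict is reported. The tan mug stands in the cup well, let go, and the clip is held squeezed open over the middle of the card's top edge.

- **Mug:** I lifted it by the handle, lowered it until it touched the well floor, and released it. Afterwards the cameras put its centre within about 2 mm of the well's centre. The scene camera showed it upright; the top camera's slope reading was noisier (about 0.05), from few visible points. At the end it was mostly hidden behind the clip, so I did not re-measure it.
- **Clip:** At hand-in the grip opening was 0.259 (about 24 mm), which is the fully squeezed stop. By my estimate the pivot is about 22 mm above the card's edge, with roughly 20 mm of card between the jaws. Along the edge it is centred to about 2 mm, and its line matches the card's within about 1°.
- **Clearance:** Moving the clip 2.5 mm to each side gave no clear contact. The highest reading was 1.1 N, about the level of the noise, so a very light touch could not be ruled out by force alone.
- **Disagreement:** The two cameras differed by 2–4 mm in x. I averaged them, or compared clip and card within one camera, so the clip's centring across the card is uncertain by about 2 mm.
- **Bystanders:** In the last picture the apple, spoon, carton and shaker looked unmoved; the brown mug and cereal box were at or past its edge.

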